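# Pack the slug rack and lock the row with the wedge

## Task

Stand all the hot-melt slugs from the front of the worktop (not the two by the red box at the back) upright in the rack's channel, make the row up to five with aluminium blanks, pushed up tight to the stop. Then lift the wooden wedge off its hook and press it firmly down into the last gap, flat face to the row and sloping face to the leaning end wall, so that it jams upright and the row is locked tight. Leave the jar, the beaker and the dish where they are.

Things in the scene. Friction and masses are not known exactly. Their poses are not given: they have to be found in the camera images.
- rack: Low packing rack fixed to the worktop. Origin under it; x across its channel, y along it, z up. Channel floor z = 8 mm; side walls' inner faces x = -23 and +23 mm, 6 mm thick, tops z = 38 mm. Upright stop: inner face y = +130 mm, top z = 58 mm. The channel takes a row of exactly five slugs or blanks (5 x 42.4 mm, tight row ends at y = -82 mm), then the wedge; see rack_gap.
- rack_gap (a point): Middle of the wedge gap at floor level (rack x 0, y -86.3, z 8 mm), axes as the rack. The 14 mm thick -y end wall leans outward 14 degrees: inner face at rack y = -90.5 mm at the floor, -104 mm at its top (z = 62 mm). Wedge: flat face to the row, sloping face to this wall (wedge x along rack +y). It is held by its sides, which then face the side walls, above them.
- hook_stand: Fixed steel hook stand, round foot 80 mm across and 8 mm thick post at x = +45 mm of its frame. Origin at worktop level. An 8 mm thick level arm, axis 180 mm high, runs from the post along the stand's -x; from x = -26 to -34 mm it turns up 8 mm (top 192 mm). The wedge hangs on it at x = 0: to free it, lift it 13 mm, then draw it 60 to 65 mm towards the stand's -x.
- wedge_grip (a point): Centre of the head of the wooden wedge, 74 mm above its thin lower end. Axes: x thickness, y width, z up to the head. 106 mm long, 40 mm wide; +x face flat, 14 mm from this point; -x face slopes 14 degrees: 12 mm thick at the lower end, 28 mm from 64 mm up (head). Eye through the thickness, 18 mm wide, 70 to 96 mm up; hangs by it, sloping face to the stand's -x. Hold it by its side faces (y).
- wedge_flat (a point): Point on the wedge's flat (+x) face, mid-width, 30 mm above its lower end; axes as wedge_grip. With a tight row the wedge jams with its lower end about 14 mm over the channel floor (wedge_grip at rack z = 96 mm), about 4 mm deeper per millimetre of slack in the row. Pressed down with 14 to 20 N it pushes the row tight, jams and stays.
- slug0_c (a point): Amber hot-melt slug, plain upright cylinder 42.4 mm in diameter, 98 mm tall, standing near the front of the worktop; point at its centre, 49 mm over its foot, z up. Two to four slugs are there, the others are absent.
- slug1_c (a point): Amber hot-melt slug, plain upright cylinder 42.4 mm in diameter, 98 mm tall, standing near the front of the worktop; point at its centre, 49 mm over its foot, z up. Two to four slugs are there, the others are absent.
- slug2_c (a point): Amber hot-melt slug, plain upright cylinder 42.4 mm in diameter, 98 mm tall, standing near the front of the worktop; point at its centre, 49 mm over its foot, z up. Two to four slugs are there, the others are absent.
- slug3_c (a point): Amber hot-melt slug, plain upright cylinder 42.4 mm in diameter, 98 mm tall, standing near the front of the worktop; point at its centre, 49 mm over its foot, z up. Two to four slugs are there, the others are absent.
- blank0_c (a point): Aluminium blank that takes the place of a slug: round foot 42.4 mm in diameter and 36 mm tall with a grip post 28 mm in diameter on top, 74 mm tall in all; point at its centre, 37 mm over its foot, z up. Always three.
- blank1_c (a point): Aluminium blank that takes the place of a slug: round foot 42.4 mm in diameter and 36 mm tall with a grip post 28 mm in diameter on top, 74 mm tall in all; point at its centre, 37 mm over its foot, z up. Always three.
- blank2_c (a point): Aluminium blank that takes the place of a slug: round foot 42.4 mm in diameter and 36 mm tall with a grip post 28 mm in diameter on top, 74 mm tall in all; point at its centre, 37 mm over its foot, z up. Always three.
- jar: Bystander: screw-top jar, 59 mm in diameter, 72 mm tall; origin at the centre of its foot.
- beaker: Bystander: glass beaker, 60 mm across, 82 mm tall; origin at the centre of its foot.
- dish: Bystander: round dish, 60 mm across, 12 mm tall; origin at the centre of its foot.
Things that resemble listed ones, but are neither listed nor needed, are in the scene too. Leave any pink look-alike of the part that bears slug3_c alone.

How it is judged:
On the way, in this order (a step that is already met when the one before it is completed fails the run):
1. all the slugs stand upright in the rack's channel (x of slug0_c in the frame of rack between -0.006 and 0.006 m and y of slug0_c in the frame of rack between -0.08 and 0.13 m and z of each of slug0_c, slug1_c, slug2_c, slug3_c in the frame of rack below 0.062 m and angle between each of slug0_c, slug1_c, slug2_c, slug3_c's own z axis and vertical below 0.08 rad and x of slug1_c in the frame of rack between -0.006 and 0.006 m and y of slug1_c in the frame of rack between -0.08 and 0.13 m and x of slug2_c in the frame of rack between -0.006 and 0.006 m and y of slug2_c in the frame of rack between -0.08 and 0.13 m and x of slug3_c in the frame of rack between -0.006 and 0.006 m and y of slug3_c in the frame of rack between -0.08 and 0.13 m), for 0.2 s.
2. the wedge is driven into the gap and the row is tight (all of step 1 and z of wedge_grip in the frame of rack between 0.084 and 0.102 m and y of wedge_flat in the frame of rack between -0.0845 and -0.079 m and angle between wedge_grip's own z axis and vertical below 0.08 rad and contact force between wedge and rack above 2.5 N), for 0.2 s.
At the end, for the whole second after the job is handed in: All slugs stand upright (4.5 deg) on the channel floor; the wedge stands upright (4.5 deg), at rest, head centre 84 to 102 mm over the rack origin, flat face at rack y -84.5 to -79 mm (tight row of five), jammed: it bears on the rack with over 2.5 N (all of step 2 and linear speed of wedge below 0.01 m/s); the robot touches nothing.
It fails at once if the jar is moved by more than 4 cm (distance of jar from where it was at the start of the episode above 0.04 m).
It fails at once if the beaker is moved by more than 4 cm (distance of beaker from where it was at the start of the episode above 0.04 m).
It fails at once if the dish is moved by more than 4 cm (distance of dish from where it was at the start of the episode above 0.04 m).
Of slug0, slug1, slug2, slug3 only 2 to 4 are there at a start; the rules pass over those that are not, and their reading is None.
At some moment in a run one of blank0, blank1, blank2 may be knocked a few centimetres aside while the robot is not near it.
It also fails if it takes over 208 s, if anything falls off the work surface, if the arm or the gripper's body presses on something with over 40 N, if the wrist force passes 120 N, or if a joint passes its speed limit or range.

## Robot

A 7-joint arm with a two-finger parallel gripper is mounted at the origin on a cart in front of the work surface, level with it; the furniture and walls round the work are solid. World frame = base frame: x ahead of the robot, y to its left, z up, the work surface at z = 0. Lengths are in m, angles in rad, forces in N, time in s.
With the tool pointing down it reaches from about 0.425 to 0.875 m from the base axis. Payload 4.7 kg.
Tool frame: the origin (TCP) lies at the very end of the fingers, on their centre line; the grasp point (between the pads) lies 19 mm behind it; z points along the fingers, y is the direction in which the jaws open and shut (so a half turn about z gives the same grasp; the last joint's range is limited). The gripper opens to 87 mm and grips with 3 to 60 N. Pads are 19 mm wide; open, the fingers measure 117 mm over their backs; the gripper's body (75 mm by 190 mm) begins 51 mm behind the grasp point.
Start: joints at [0.014, 0.321, -0.07, 1.45, 0.023, 1.371, -0.057], TCP at [0.65, -0, 0.223] pointing down, gripper open.
Joint ranges: [-2.86, 2.86], [-0.3, 2.09], [-1.38, 1.24], [0.06, 2.45], [-1.56, 4.7], [0.09, 2.05], [-2.69, 2.69]. Speed limits (rad/s): [2.57, 2.57, 3.14, 3.14, 3.14, 3.14, 3.14].

## Interface

Orientations are given as a rotation vector (axis times angle).
In Python, from bench import ctrl, get_image, camera_info gives the robot as it stands.
- The arm moves only by the tool carry_out, never from a script. Its argument "commands" is a list of rows, each an object of numbers: "tx", "ty", "tz": the shift along the tool's x, y, z in m; "rx", "ry", "rz": the turn, a rotation vector about the tool's x, y, z in rad; "jaw": the opening, from 0 (shut) to 1 (fully open). In form: [{"tx": .., "ty": .., "tz": .., "rx": .., "ry": .., "rz": .., "jaw": ..}, ...]. A call has 1 to 12 rows; each row is the pose to reach, as a shift and turn from the pose commanded when the call began, along the tool's axes at that moment; what a row does not reach only later rows make up. A row lasts 1/8 s, in which the tool goes at most 62.5 mm and 10.7 degrees, less where a joint would pass 70% of its speed; a pose out of reach is approached as far as the arm can. A call with a gripper value outside its range is refused whole. The fingers move at their own pace and stop on an object; "grip_force" is the grip in N (left out, the last holds). Time passes only in rows, so rows that repeat a pose let the fingers close. It gives the time, the measured TCP pose, the force and the opening at its end, in the units of the state.
- ctrl.get_state(): the state, without advancing time (a new reading comes with each control period).
- get_image(name): name is "scene" or "side" or "wrist"; returns the picture (420x560x3 uint8, red, green, blue); there is no depth.
- camera_info(name): a dict with "intrinsics" (3x3 intrinsics, pixels), "R" (3x3) and "t" (3): a world point X has camera coordinates R X + t. Camera axes: x right, y down, z forward; pixel columns grow to the right and rows downward; lengths in m; the calibration is good to about 2 mm. The wrist camera is an equidistant fisheye: a pixel r from the principal point sees the ray r / f radians off the axis. A picture is of the moment at which its call begins: read the wrist's pose just before it. camera_info takes no time and is no camera call; for the wrist camera it gives the pose at the moment of the call.
- ctrl.close_job(): hands the job in, once; it reports no verdict.
The state is a dict: "time": time; "joint_positions": joint angles; "qd": joint speeds; "joint_torque": joint torques, N m; "position": TCP position; "tool_rot": TCP orientation; "ft_force": force on the tool from outside, world axes, zero at the start; "torque": the same for the moment, N m; "grip_width": opening from 0.0 (shut) to 1.0 (fully open).
Only numpy, scipy, OpenCV 4.12 (cv2) and the standard library are available. Lean on these libraries where they do the work, as an engineer would, in place of code of your own. Each camera call takes 0.05 s, during which the arm holds its last target.

## Working session

There is one attempt and no reset: what is moved stays moved. The work goes in short steps, Python scripts to look and compute and a tool call to move; the robot and the scene stay as the last step left them, time stands still between calls to the robot, and variables do not carry over. Pictures are saved under pics/ and viewed, and the job is handed in when it is done.

Besides the shell and the picture viewer there is one more tool, called after "Request:" by a JSON object that holds its "api" and its "payload", one argument or row to a line. carry_out: Moves the arm, as the interface text tells. Its arguments: {"type":"object","properties":{"commands":{"type":"array"},"grip_force":{"type":"number"}},"required":["commands"]}

```bash
mkdir -p pics; ls; python3 - <<'E'
from bench import ctrl,get_image,camera_info
import cv2
for n in ("scene","side","wrist"):
    im=get_image(n); cv2.imwrite(f"pics/{n}0.png",im[:,:,::-1])
    c=camera_info(n); print(n,c)
print(ctrl.get_state())
E
```

```text
pics
scene {'intrinsics': array([[410.46344289,   0.        , 274.85839266],
       [  0.        , 410.46344289, 212.00239206],
       [  0.        ,   0.        ,   1.        ]]), 'R': array([[-0.69867644, -0.71516863, -0.01962303],
       [-0.41293913,  0.42551113, -0.80524626],
       [ 0.58423668, -0.55450348, -0.59261572]]), 't': array([0.4231927 , 0.33674573, 0.73832324])}
side {'intrinsics': array([[407.75455398,   0.        , 273.81108227],
       [  0.        , 407.75455398, 211.45641586],
       [  0.        ,   0.        ,   1.        ]]), 'R': array([[-0.96524346, -0.26073644,  0.01793244],
       [-0.18419216,  0.62998963, -0.75444437],
       [ 0.18541389, -0.73152551, -0.65611898]]), 't': array([0.61221331, 0.22461707, 1.01574863])}
wrist {'intrinsics': array([[325.1922621 ,   0.        , 277.86674551],
       [  0.        , 325.1922621 , 214.26097636],
       [  0.        ,   0.        ,   1.        ]]), 'R': array([[ 9.99998171e-01,  8.69891959e-04, -1.70335177e-03],
       [ 1.31262385e-03, -9.59880797e-01,  2.80405299e-01],
       [-1.39109234e-03, -2.80407022e-01, -9.59880184e-01]]), 't': array([-0.6494909 , -0.03472151,  0.39078844])}
{'time': 0.15, 'joint_positions': array([ 0.01409302,  0.32166447, -0.07008347,  1.45140724,  0.02257712,
        1.37078555, -0.0568901 ]), 'qd': array([ 0.00037132, -0.00230191,  0.00029484, -0.00348787, -0.00166931,
       -0.00160235,  0.00047688]), 'joint_torque': array([ 2.16972071e-04, -4.91794288e+01, -4.04079035e-01, -3.12878716e+01,
       -6.39387709e-02,  4.04033612e-02,  9.90178205e-05]), 'position': array([ 6.49579527e-01, -3.43335489e-05,  2.21698849e-01]), 'tool_rot': array([-2.22069509e+00, -2.22077449e+00,  1.71098438e-03]), 'ft_force': array([ 0.43046915,  1.00227351, -0.56006686]), 'torque': array([ 0.03488761,  0.00504237, -0.00185265]), 'grip_width': 0.9985731535320463}
```

View pics/scene0.png

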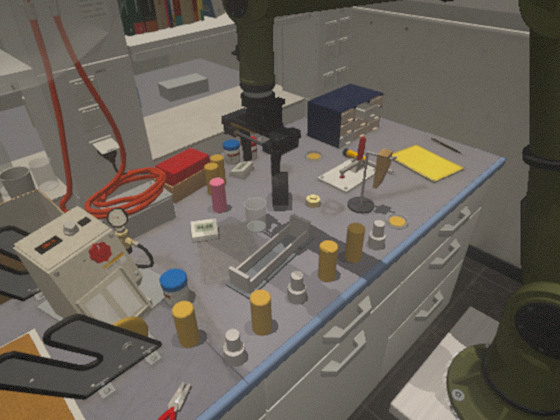

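View pics/side0.png

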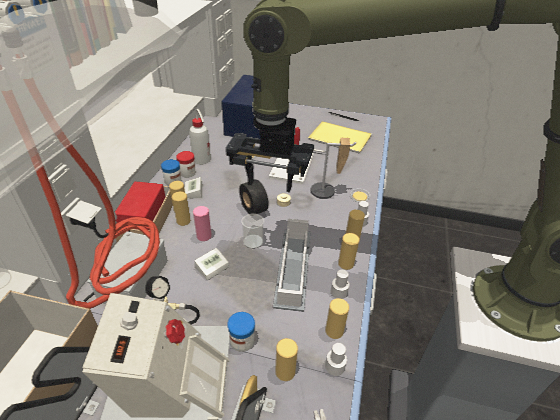

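View pics/wrist0.png

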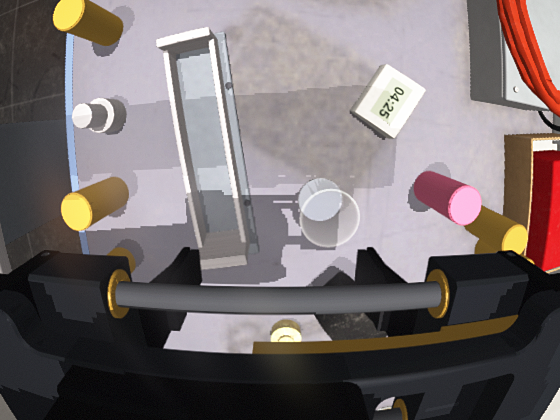

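```bash
python3 - <<'E'
import cv2
a=cv2.imread("pics/scene0.png")[215:375,150:430]; cv2.imwrite("pics/c1.png",cv2.resize(a,None,fx=2.8,fy=2.8,interpolation=2))
a=cv2.imread("pics/side0.png")[100:400,200:400]; cv2.imwrite("pics/c2.png",cv2.resize(a,None,fx=2,fy=2,interpolation=2))
E
```

```text
(no output)
```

View pics/c1.png

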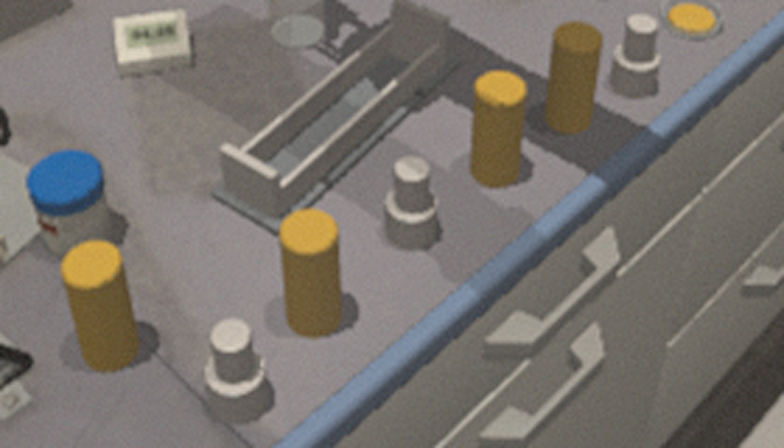

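View pics/c2.png

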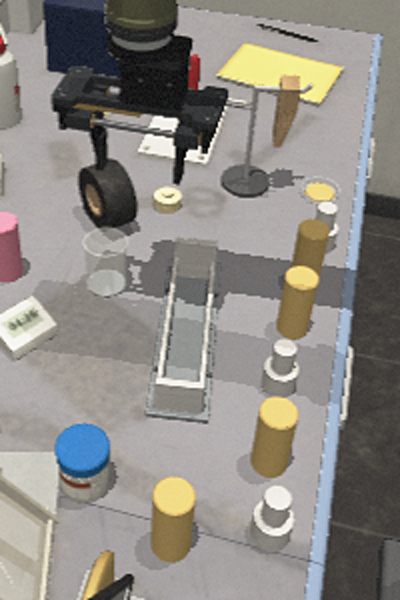

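```bash
cat > h.py <<'E'
import numpy as np,cv2
from bench import ctrl,get_image,camera_info
def ray(c,px,name):
    K=c["intrinsics"]; u=(px[0]-K[0,2])/K[0,0]; v=(px[1]-K[1,2])/K[1,1]
    if name=="wrist":
        r=np.hypot(u,v); d=np.array([u/r*np.sin(r),v/r*np.sin(r),np.cos(r)]) if r>0 else np.array([0,0,1.])
    else: d=np.array([u,v,1.]); d/=np.linalg.norm(d)
    return -c["R"].T@c["t"], c["R"].T@d
def plane(c,px,name,z):
    o,d=ray(c,px,name); return o+d*(z-o[2])/d[2]
def proj(c,X,name):
    p=c["R"]@np.asarray(X)+c["t"]; K=c["intrinsics"]
    if name=="wrist":
        r=np.hypot(p[0],p[1]); th=np.arctan2(r,p[2]); p=np.array([p[0]/r*th,p[1]/r*th,1])
    return K[0,0]*p[0]/p[2]+K[0,2],K[1,1]*p[1]/p[2]+K[1,2]
def tri(rays):
    A=0;b=0
    for o,d in rays:
        P=np.eye(3)-np.outer(d,d); A=A+P; b=b+P@o
    return np.linalg.solve(A,b)
E
python3 - <<'E'
from h import *
S,D=camera_info("scene"),camera_info("side")
sc=dict(Sa=(328.2,246.4,350.5,239,.098),Sb=(356,228.6,356.5,216,.098),Sc=(260.4,297.5,339,306.5,.098),Sd=(183.6,309.6,287,348,.098),B0=(379.3,223.6,363.5,205.5,.074),B1=(296.8,275.4,342.5,275,.074),B2=(232.9,334.6,338.5,347.5,.074))
np.set_printoptions(precision=4,suppress=True)
for k,v in sc.items():
    print(k,plane(S,v[:2],"scene",v[4]),plane(D,v[2:4],"side",v[4]),tri([ray(S,v[:2],"scene"),ray(D,v[2:4],"side")]))
a=cv2.imread("pics/wrist0.png")[10:290,140:280]; cv2.imwrite("pics/c3.png",cv2.resize(a,None,fx=2.1,fy=2.1,interpolation=2))
a=cv2.imread("pics/scene0.png")[120:240,300:440]; cv2.imwrite("pics/c4.png",cv2.resize(a,None,fx=5,fy=5,interpolation=2))
a=cv2.imread("pics/side0.png")[120:220,290:390]; cv2.imwrite("pics/c5.png",cv2.resize(a,None,fx=6,fy=6,interpolation=2))
E
```

```text
Sa [ 0.432  -0.0027  0.098 ] [ 0.4351 -0.0012  0.098 ] [ 0.4351 -0.0067  0.0932]
Sb [ 0.4259 -0.0991  0.098 ] [ 0.4304 -0.0939  0.098 ] [ 0.4303 -0.1053  0.0903]
Sc [0.4294 0.2097 0.098 ] [0.4336 0.212  0.098 ] [0.4336 0.2065 0.0915]
Sd [0.5126 0.3351 0.098 ] [0.518  0.3377 0.098 ] [0.519  0.3325 0.0898]
B0 [ 0.4126 -0.1821  0.074 ] [ 0.4156 -0.1736  0.074 ] [ 0.4155 -0.1862  0.0672]
B1 [0.436  0.0968 0.074 ] [0.4382 0.1012 0.074 ] [0.4384 0.095  0.0691]
B2 [0.4152 0.2947 0.074 ] [0.4198 0.2943 0.074 ] [0.4194 0.2914 0.0681]
```

View pics/c3.png

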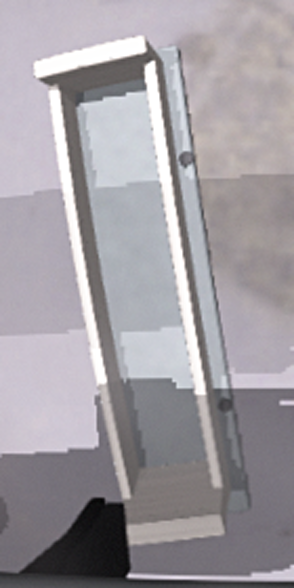

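View pics/c4.png

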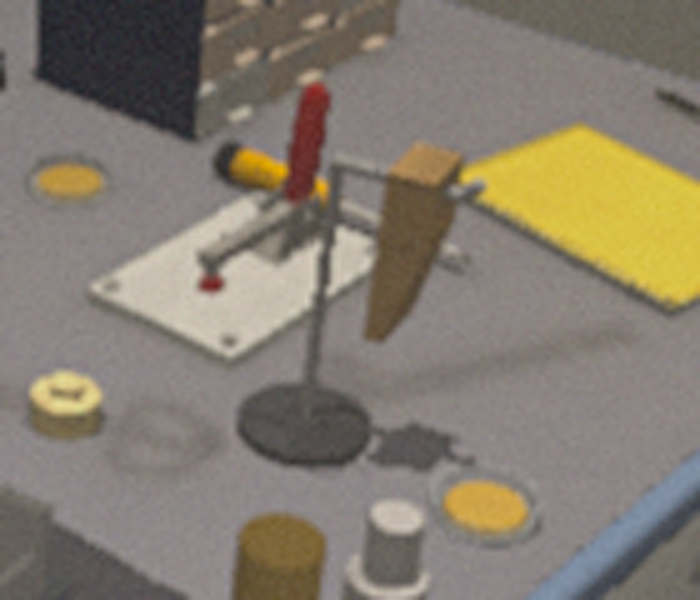

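View pics/c5.png

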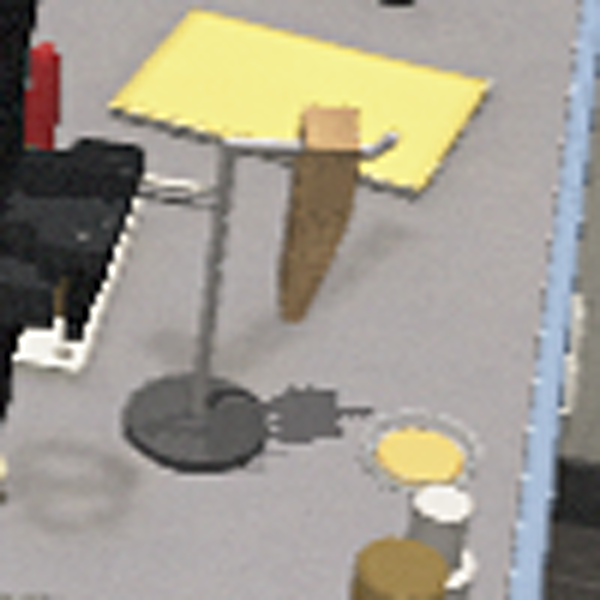

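```bash
python3 - <<'E'
from h import *
np.set_printoptions(precision=4,suppress=True)
W=camera_info("wrist");S=camera_info("scene");D=camera_info("side")
g=lambda x,y:(140+x/2.1,10+y/2.1)
for n,p in dict(L1=(62,100),L2=(125,480),R1=(154,75),R2=(215,480)).items():
    print(n,plane(W,g(*p),"wrist",.038))
for n,p in dict(a=(33,68),b=(145,38),c=(150,58),d=(38,83)).items(): print(n,plane(W,g(*p),"wrist",.058))
for n,p in dict(e=(128,522),f=(222,515),h=(225,533),i=(128,545)).items(): print(n,plane(W,g(*p),"wrist",.062))
# slugs in wrist
for n,p,z in (("Sc?",(75,16),.098),("B1",(82,115),.074),("Sa",(76,211),.098)): print(n,plane(W,p,"wrist",z))
# stand: foot centre, post top, arm tip, wedge
s4=lambda x,y:(300+x/5,120+y/5); s5=lambda x,y:(290+x/6,120+y/6)
print("foot",plane(S,s4(305,422),"scene",.0),plane(D,s5(195,420),"side",.0))
for n,a,b in (("posttop",(335,160),(225,143)),("tip",(482,186),(390,138)),("headtop",(425,163),(330,124)),("low",(376,335),(292,318))):
    print(n,tri([ray(S,s4(*a),"scene"),ray(D,s5(*b),"side")]))
E
```

```text
L1 [0.5321 0.1523 0.038 ]
L2 [ 0.5589 -0.0536  0.038 ]
R1 [0.5811 0.1616 0.038 ]
R2 [ 0.6092 -0.0531  0.038 ]
a [0.5232 0.1666 0.058 ]
b [0.5803 0.1763 0.058 ]
c [0.583  0.1656 0.058 ]
d [0.5261 0.1583 0.058 ]
e [ 0.5649 -0.0682  0.062 ]
f [ 0.6149 -0.0633  0.062 ]
h [ 0.6161 -0.0735  0.062 ]
i [ 0.5636 -0.0817  0.062 ]
Sc? [0.4453 0.201  0.098 ]
B1 [0.4408 0.0962 0.074 ]
Sa [ 0.4372 -0.0034  0.098 ]
foot [ 0.5521 -0.3093  0.    ] [ 0.5512 -0.3076  0.    ]
posttop [ 0.553  -0.3069  0.1766]
tip [ 0.4735 -0.3256  0.1829]
headtop [ 0.5034 -0.3163  0.1901]
low [ 0.5066 -0.2971  0.0866]
```

Request:
{"api": "carry_out", "payload": {
  "commands": [
    {"tx": 0.035, "ty": -0.038, "rz": -0.065, "jaw": 1},
    {"tx": 0.07, "ty": -0.077, "rz": -0.13, "jaw": 1},
    {"tx": 0.07, "ty": -0.077, "rz": -0.13, "jaw": 1},
    {"tx": 0.07, "ty": -0.077, "rz": -0.13, "jaw": 1}
  ]
}}

```text
invalid input
```

```bash
python3 - <<'E'
from h import *
import pickle
W=camera_info("wrist"); st=ctrl.get_state(); im=get_image("wrist")
pickle.dump((W,st,im),open("w1.pkl","wb"))
print(st["position"],st["tool_rot"],st["time"],st["ft_force"])
cv2.imwrite("pics/w1.png",im[:,:,::-1])
E
```

```text
[ 6.49579527e-01 -3.43335489e-05  2.21698849e-01] [-2.22069509e+00 -2.22077449e+00  1.71098438e-03] 0.15 [ 0.43046915  1.00227351 -0.56006686]
```

View pics/w1.png

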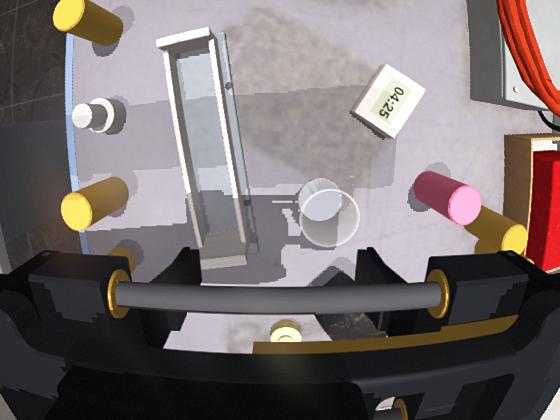

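Request:
{"api": "carry_out", "payload": {
  "commands": [
    {"tx": 0.035, "ty": -0.038, "tz": 0, "rx": 0, "ry": 0, "rz": -0.065, "jaw": 1},
    {"tx": 0.07, "ty": -0.077, "tz": 0, "rx": 0, "ry": 0, "rz": -0.13, "jaw": 1},
    {"tx": 0.07, "ty": -0.077, "tz": 0, "rx": 0, "ry": 0, "rz": -0.13, "jaw": 1},
    {"tx": 0.07, "ty": -0.077, "tz": 0, "rx": 0, "ry": 0, "rz": -0.13, "jaw": 1}
  ],
  "grip_force": 20
}}

```text
time: 0.7
position: [0.5734, 0.0693, 0.2228]
tool_rot: [2.072, 2.36, -0.0]
ft_force: [0.1, 0.4, 0.2]
grip_width: 0.998
```

```bash
cat >> h.py <<'E'
import pickle
from scipy.spatial.transform import Rotation as R_
def shot(tag,name="wrist"):
    W=camera_info(name); st=ctrl.get_state(); im=get_image(name)
    pickle.dump((W,st,im),open(tag+".pkl","wb"))
    R=R_.from_rotvec(st["tool_rot"]).as_matrix()
    np.set_printoptions(precision=4,suppress=True)
    print("pos",st["position"],"toolx",R[:,0],"z",R[:,2],"t",st["time"],"F",st["ft_force"],"w",st["grip_width"])
    cv2.imwrite(f"pics/{tag}.png",im[:,:,::-1]); return W,st,im
E
python3 -c "
from h import *
shot('w2')"
```

```text
pos [0.5734 0.0693 0.2228] toolx [-0.1291  0.9916 -0.0009] z [ 0.0009 -0.0008 -1.    ] t 0.7 F [0.0645 0.4173 0.2265] w 0.9983146444345462
```

View pics/w2.png

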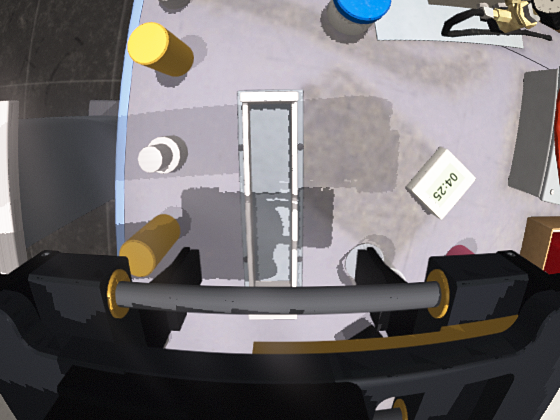

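```bash
python3 - <<'E'
from h import *
W,st,im=pickle.load(open("w2.pkl","rb"))
a=im[80:330,225:320,::-1]; cv2.imwrite("pics/c6.png",cv2.resize(a,None,fx=2.4,fy=2.4,interpolation=0))
g=cv2.cvtColor(im,cv2.COLOR_RGB2GRAY)
for y in (120,135,150,165,180): print(y,g[y,234:308].tolist())
print(g[85:112,270].tolist())
E
```

```text
120 [173, 176, 177, 171, 163, 193, 193, 192, 219, 251, 255, 255, 255, 253, 160, 103, 169, 193, 193, 190, 190, 192, 192, 192, 191, 190, 190, 189, 192, 191, 191, 194, 195, 195, 194, 190, 192, 191, 190, 193, 193, 195, 195, 195, 194, 192, 193, 192, 194, 195, 194, 196, 196, 200, 156, 86, 74, 118, 255, 255, 255, 255, 255, 194, 196, 201, 201, 200, 182, 159, 166, 168, 166, 165]
135 [175, 176, 176, 156, 150, 185, 195, 189, 170, 236, 255, 255, 255, 255, 140, 96, 130, 191, 191, 192, 191, 190, 191, 191, 193, 192, 192, 191, 192, 192, 191, 191, 190, 190, 192, 190, 191, 192, 192, 193, 195, 195, 194, 194, 194, 194, 193, 194, 193, 193, 192, 193, 193, 196, 198, 111, 74, 106, 253, 255, 255, 255, 255, 186, 189, 193, 195, 194, 181, 140, 160, 162, 163, 160]
150 [178, 175, 175, 176, 108, 92, 95, 99, 107, 166, 255, 255, 255, 255, 237, 110, 114, 176, 197, 192, 192, 193, 192, 191, 192, 191, 191, 192, 191, 190, 187, 189, 189, 190, 190, 190, 191, 191, 187, 190, 189, 190, 191, 191, 191, 193, 194, 192, 192, 192, 192, 193, 195, 197, 127, 83, 72, 102, 247, 255, 255, 255, 255, 168, 160, 129, 130, 161, 175, 130, 155,
[... 189 characters left out ...]
, 187, 186, 188, 189, 190, 188, 189, 189, 187, 189, 188, 187, 188, 187, 190, 189, 190, 191, 193, 196, 129, 81, 76, 94, 227, 255, 255, 255, 251, 193, 185, 194, 197, 198, 172, 122, 146, 156, 158, 159]
180 [201, 201, 203, 204, 193, 169, 188, 189, 183, 153, 181, 249, 254, 255, 255, 209, 104, 135, 178, 189, 189, 188, 190, 190, 190, 191, 189, 188, 188, 187, 184, 184, 185, 186, 187, 188, 187, 189, 187, 188, 187, 186, 186, 185, 185, 190, 193, 194, 194, 193, 192, 190, 192, 193, 197, 134, 77, 94, 218, 255, 255, 255, 249, 194, 180, 188, 193, 197, 170, 135, 148, 154, 152, 151]
[205, 201, 205, 204, 176, 194, 174, 255, 255, 255, 255, 255, 255, 255, 255, 253, 140, 92, 94, 88, 87, 86, 85, 83, 143, 198, 199]
```

View pics/c6.png

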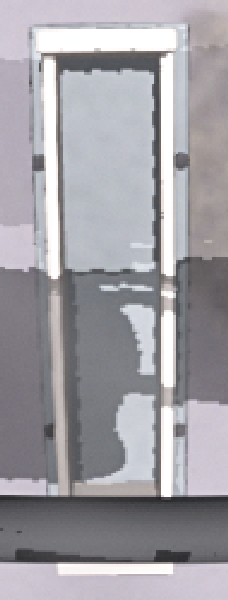

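```bash
python3 - <<'E'
from h import *
np.set_printoptions(precision=4,suppress=True)
W,st,im=pickle.load(open("w2.pkl","rb"))
g=cv2.cvtColor(im,cv2.COLOR_RGB2GRAY).astype(float)
L=[];Rr=[]
def edge(v,lo,hi,th): # first crossing
    for i in range(lo,hi):
        a,b=v[i],v[i+1]
        if (a-th)*(b-th)<=0: return i+(a-th)/(a-b+1e-9)
for y in range(110,186,4):
    l=edge(g[y],246,252,190); r=edge(g[y],288,295,190)
    # ensure transitions
    L.append(plane(W,(edge(g[y],245,252,175),y),"wrist",.038)); Rr.append(plane(W,(edge(g[y],289,295,175),y),"wrist",.038))
L=np.array(L);Rr=np.array(Rr)
print(L[[0,-1]],Rr[[0,-1]])
for A in (L,Rr):
    p=np.polyfit(A[:,1],A[:,0],1); print(p,np.std(A[:,0]-np.polyval(p,A[:,1])), np.degrees(np.arctan(-p[0])))
pl=np.polyfit(L[:,1],L[:,0],1);pr=np.polyfit(Rr[:,1],Rr[:,0],1)
pm=(pl+pr)/2; th=np.arctan(-pm[0]); print("width",(np.polyval(pr,.1)-np.polyval(pl,.1))*np.cos(th))
s=plane(W,(270,edge(g[:,270],98,105,175)),"wrist",.058); print("stop",s)
# end wall far edge: row at col 270
u=np.array([np.cos(th),np.sin(th)]);v=np.array([-np.sin(th),np.cos(th)])
yr=s[:2]@v
# centre line point: n·p = c
c=np.array([np.polyval(pm,.1),.1])@u
O=u*c+v*(yr-.130); print("origin",O,"yaw",th)
for px in ((150,155),): print(plane(W,px,"wrist",.074))
E
```

```text
[[0.5304 0.1541 0.038 ]
 [0.5415 0.0771 0.038 ]] [[0.5761 0.1598 0.038 ]
 [0.587  0.083  0.038 ]]
[-0.1441  0.5526] 0.0001538093534359653 8.20260205425013
[-0.1432  0.599 ] 0.00013741930002138876 8.148344046585965
width 0.04603201339923208
stop [0.5533 0.1655 0.058 ]
origin [0.5705 0.0367] yaw 0.14268895484663868
[0.44   0.1003 0.074 ]
```

```bash
cat >> h.py <<'E'
O=np.array([.5705,.0367]); YAW=.1427
def RK(x,y,yaw=None,o=None):
    yaw=YAW if yaw is None else yaw; o=O if o is None else o
    c,s=np.cos(yaw),np.sin(yaw); return o+np.array([c*x-s*y,s*x+c*y])
def goto(*pts,start=None):
    """pts (x,y,z,yaw): yaw = angle of jaw axis(tool y) from world x"""
    st=ctrl.get_state(); p0=st["position"]; R0=R_.from_rotvec(st["tool_rot"]).as_matrix()
    for x,y,z,yaw in pts:
        c,s=np.cos(yaw),np.sin(yaw)
        Rt=np.array([[-s,c,0],[c,s,0],[0,0,-1.]])
        print("T",np.round(R0.T@(np.array([x,y,z])-p0),4),"r",np.round(R_.from_matrix(R0.T@Rt).as_rotvec(),4))
E
python3 -c "
from h import *
goto((.435,-.003,.15,YAW),(.435,-.003,.043,YAW))
for i in range(5): print(i+1,RK(0,.1088-.0424*i))"
```

```text
T [-0.0533 -0.1468  0.0726] r [ 0.0006  0.0009 -0.0145]
T [-0.0532 -0.1468  0.1796] r [ 0.0006  0.0009 -0.0145]
1 [0.55502688 0.14439412]
2 [0.56105685 0.10242509]
3 [0.56708681 0.06045605]
4 [0.57311678 0.01848702]
5 [ 0.57914674 -0.02348201]
```

Request:
{"api": "carry_out", "payload": {
  "commands": [
    {"tx": -0.018, "ty": -0.049, "tz": 0.024, "rx": 0, "ry": 0, "rz": -0.005, "jaw": 1},
    {"tx": -0.036, "ty": -0.098, "tz": 0.048, "rx": 0, "ry": 0, "rz": -0.01, "jaw": 1},
    {"tx": -0.053, "ty": -0.147, "tz": 0.073, "rx": 0, "ry": 0, "rz": -0.0145, "jaw": 1},
    {"tx": -0.053, "ty": -0.147, "tz": 0.073, "rx": 0, "ry": 0, "rz": -0.0145, "jaw": 1},
    {"tx": -0.053, "ty": -0.147, "tz": 0.073, "rx": 0, "ry": 0, "rz": -0.0145, "jaw": 1}
  ]
}}

```text
time: 1.38
position: [0.4355, -0.0024, 0.1502]
tool_rot: [2.057, 2.373, 0.002]
ft_force: [0.1, 0.6, 0.3]
grip_width: 0.997
```

```bash
python3 -c "
from h import *
W,_,_=shot('w3')
for X in ((.435,-.003,.098),(.425,-.1,.098),(.44,.098,.074)): print(proj(W,X,'wrist'))"
```

```text
pos [ 0.4355 -0.0024  0.1502] toolx [-0.1419  0.9899 -0.0001] z [ 0.0019  0.0002 -1.    ] t 1.375 F [0.1084 0.6015 0.3265] w 0.9965420348468694
(np.float64(276.56987691809474), np.float64(234.57270629195665))
(np.float64(248.0045556145488), np.float64(341.4788179858824))
(np.float64(303.44115574691415), np.float64(92.34932243801097))
```

View pics/w3.png

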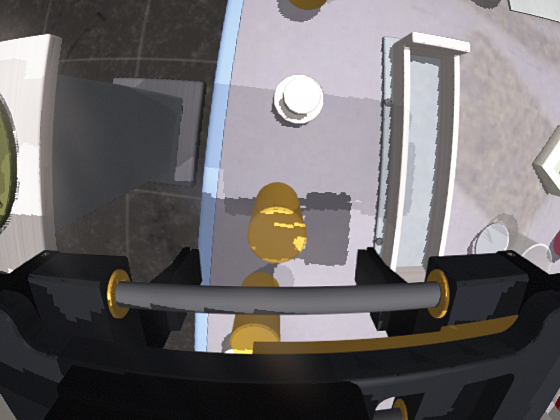

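Request:
{"api": "carry_out", "payload": {
  "commands": [
    {"tx": 0, "ty": 0, "tz": 0.054, "rx": 0, "ry": 0, "rz": 0, "jaw": 1},
    {"tx": 0, "ty": 0, "tz": 0.107, "rx": 0, "ry": 0, "rz": 0, "jaw": 1},
    {"tx": 0, "ty": 0, "tz": 0.107, "rx": 0, "ry": 0, "rz": 0, "jaw": 1},
    {"tx": 0, "ty": 0, "tz": 0.107, "rx": 0, "ry": 0, "rz": 0, "jaw": 0},
    {"tx": 0, "ty": 0, "tz": 0.107, "rx": 0, "ry": 0, "rz": 0, "jaw": 0},
    {"tx": 0, "ty": 0, "tz": 0.107, "rx": 0, "ry": 0, "rz": 0, "jaw": 0},
    {"tx": 0, "ty": 0, "tz": 0.107, "rx": 0, "ry": 0, "rz": 0, "jaw": 0},
    {"tx": 0, "ty": 0, "tz": 0.107, "rx": 0, "ry": 0, "rz": 0, "jaw": 0}
  ],
  "grip_force": 20
}}

```text
time: 2.42
position: [0.4343, -0.0017, 0.0429]
tool_rot: [2.055, 2.376, 0.001]
ft_force: [0.5, 0.2, 0.3]
grip_width: 0.515
```

```bash
python3 -c "
from h import *
x,y=RK(0,.1088-.004)
st=ctrl.get_state();p=st['position'];print(p,st['ft_force'],st['grip_width'])
goto((p[0],p[1],p[2]+.075,YAW),(x,y,p[2]+.075,YAW),(x,y,p[2]+.008,YAW))"
```

```text
[ 0.43430346 -0.00166657  0.04290143] [0.50899756 0.16217699 0.27308355] 0.5147064754797686
T [-0.     0.    -0.075] r [0.0007 0.0002 0.0018]
T [ 0.1231  0.1405 -0.0749] r [0.0007 0.0002 0.0018]
T [ 0.1232  0.1405 -0.0079] r [0.0007 0.0002 0.0018]
```

Request:
{"api": "carry_out", "payload": {
  "commands": [
    {"tx": 0, "ty": 0, "tz": 0, "rx": 0, "ry": 0, "rz": 0, "jaw": 0},
    {"tx": 0, "ty": 0, "tz": 0, "rx": 0, "ry": 0, "rz": 0, "jaw": 0},
    {"tx": 0, "ty": 0, "tz": -0.04, "rx": 0, "ry": 0, "rz": 0, "jaw": 0},
    {"tx": 0, "ty": 0, "tz": -0.075, "rx": 0, "ry": 0, "rz": 0, "jaw": 0},
    {"tx": 0.03, "ty": 0.035, "tz": -0.075, "rx": 0, "ry": 0, "rz": 0, "jaw": 0},
    {"tx": 0.06, "ty": 0.07, "tz": -0.075, "rx": 0, "ry": 0, "rz": 0, "jaw": 0},
    {"tx": 0.09, "ty": 0.105, "tz": -0.075, "rx": 0, "ry": 0, "rz": 0, "jaw": 0},
    {"tx": 0.115, "ty": 0.133, "tz": -0.075, "rx": 0, "ry": 0, "rz": 0.002, "jaw": 0},
    {"tx": 0.123, "ty": 0.1405, "tz": -0.075, "rx": 0, "ry": 0, "rz": 0.002, "jaw": 0},
    {"tx": 0.123, "ty": 0.1405, "tz": -0.075, "rx": 0, "ry": 0, "rz": 0.002, "jaw": 0},
    {"tx": 0.123, "ty": 0.1405, "tz": -0.075, "rx": 0, "ry": 0, "rz": 0.002, "jaw": 0}
  ],
  "grip_force": 20
}}

```text
time: 3.8
position: [0.5547, 0.1387, 0.1172]
tool_rot: [-2.059, -2.372, 0.002]
ft_force: [0.2, 0.4, -1.9]
grip_width: 0.485
```

```bash
python3 -c "
from h import *
W,_,_=shot('w4')
x,y=RK(0,.1048)
goto((x,y,.118,YAW),(x,y,.052,YAW))"
```

```text
pos [0.5547 0.1387 0.1172] toolx [-0.1406  0.9901 -0.001 ] z [-0.001  -0.0012 -1.    ] t 3.8 F [ 0.2235  0.4486 -1.8629] w 0.4852453089190679
T [ 0.0016  0.001  -0.0006] r [-0.0007  0.0009 -0.0019]
T [0.0016 0.001  0.0654] r [-0.0007  0.0009 -0.0019]
```

View pics/w4.png

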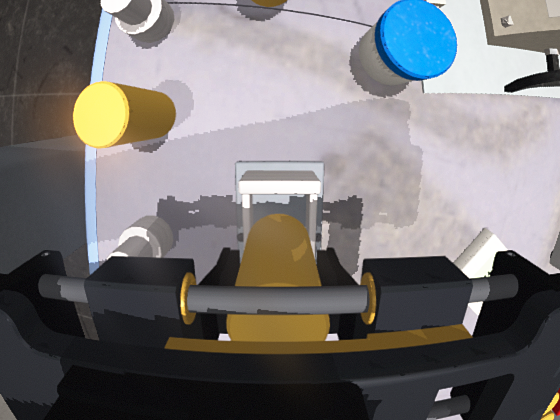

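Request:
{"api": "carry_out", "payload": {
  "commands": [
    {"tx": 0.0015, "ty": 0.001, "tz": 0, "rx": 0, "ry": 0, "rz": -0.002, "jaw": 0},
    {"tx": 0.0015, "ty": 0.001, "tz": 0.025, "rx": 0, "ry": 0, "rz": -0.002, "jaw": 0},
    {"tx": 0.0015, "ty": 0.001, "tz": 0.036, "rx": 0, "ry": 0, "rz": -0.002, "jaw": 0},
    {"tx": 0.0015, "ty": 0.001, "tz": 0.046, "rx": 0, "ry": 0, "rz": -0.002, "jaw": 0},
    {"tx": 0.0015, "ty": 0.001, "tz": 0.056, "rx": 0, "ry": 0, "rz": -0.002, "jaw": 0},
    {"tx": 0.0015, "ty": 0.001, "tz": 0.064, "rx": 0, "ry": 0, "rz": -0.002, "jaw": 0},
    {"tx": 0.0015, "ty": 0.001, "tz": 0.064, "rx": 0, "ry": 0, "rz": -0.002, "jaw": 0}
  ],
  "grip_force": 20
}}

```text
time: 4.72
position: [0.5557, 0.1418, 0.0529]
tool_rot: [-2.055, -2.376, 0.002]
ft_force: [0.9, 0.2, -0.8]
grip_width: 0.482
```

```bash
python3 -c "
from h import *
W,_,_=shot('w5')
c,s=np.cos(-YAW),np.sin(-YAW); p=ctrl.get_state()['position'][:2]-O; print('rack xy',c*p[0]-s*p[1],s*p[0]+c*p[1])"
```

```text
pos [0.5557 0.1418 0.0529] toolx [-0.1441  0.9896 -0.0002] z [-0.0012 -0.0003 -1.    ] t 4.725 F [ 0.8845  0.1798 -0.7981] w 0.4815126372704631
rack xy 0.0007909420015936204 0.1062090322358148
```

View pics/w5.png

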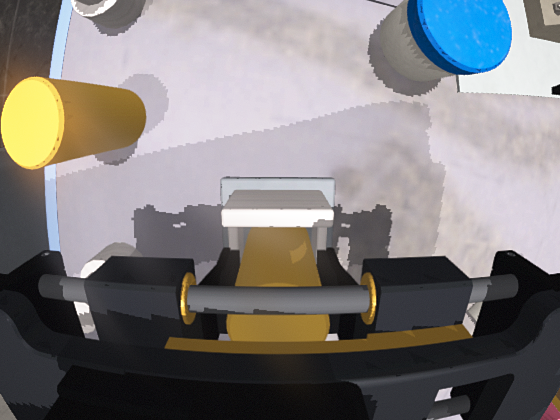

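Request:
{"api": "carry_out", "payload": {
  "commands": [
    {"tx": 0.003, "ty": -0.0005, "tz": 0.001, "rx": 0, "ry": 0, "rz": 0, "jaw": 0},
    {"tx": 0.006, "ty": -0.0005, "tz": 0.0015, "rx": 0, "ry": 0, "rz": 0, "jaw": 0},
    {"tx": 0.006, "ty": -0.0005, "tz": 0.002, "rx": 0, "ry": 0, "rz": 0, "jaw": 0}
  ],
  "grip_force": 20
}}

```text
time: 5.15
position: [0.5553, 0.1473, 0.052]
tool_rot: [2.055, 2.375, 0.0]
ft_force: [0.8, -1.8, 0.3]
grip_width: 0.484
```

Request:
{"api": "carry_out", "payload": {
  "commands": [
    {"tx": 0, "ty": 0, "tz": 0, "rx": 0, "ry": 0, "rz": 0, "jaw": 0.9},
    {"tx": 0, "ty": 0, "tz": 0, "rx": 0, "ry": 0, "rz": 0, "jaw": 0.9},
    {"tx": 0, "ty": 0, "tz": 0, "rx": 0, "ry": 0, "rz": 0, "jaw": 0.9},
    {"tx": 0, "ty": 0, "tz": -0.06, "rx": 0, "ry": 0, "rz": 0, "jaw": 0.9},
    {"tx": 0, "ty": 0, "tz": -0.115, "rx": 0, "ry": 0, "rz": 0, "jaw": 1},
    {"tx": 0, "ty": 0, "tz": -0.115, "rx": 0, "ry": 0, "rz": 0, "jaw": 1}
  ]
}}

```text
time: 5.9
position: [0.5582, 0.1492, 0.1722]
tool_rot: [2.051, 2.372, 0.014]
ft_force: [-0.0, -0.3, 0.3]
grip_width: 0.977
```

```bash
python3 -c "
from h import *
shot('w6')
goto((.429,-.096,.15,YAW))"
```

```text
pos [0.5582 0.1492 0.1722] toolx [-0.1442  0.9896  0.0013] z [ 0.0101  0.0028 -0.9999] t 5.9 F [-0.0064 -0.2573  0.3205] w 0.9765883827410486
T [-0.2236 -0.1614  0.0182] r [ 0.0053 -0.0006  0.002 ]
```

View pics/w6.png

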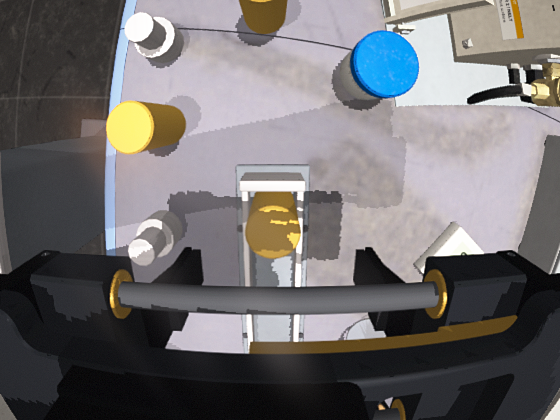

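```bash
python3 -c "
from h import *
W,st,im=pickle.load(open('w6.pkl','rb'))
print(plane(W,(131,128),'wrist',.098),plane(W,(273,232),'wrist',.106),RK(0,.1088))
goto((.433,.21,.15,YAW))"
```

```text
[0.4368053  0.20922322 0.098     ] [0.55606738 0.14533317 0.106     ] [0.55502688 0.14439412]
T [ 0.0786 -0.1133  0.0186] r [ 0.0053 -0.0006  0.002 ]
```

Request:
{"api": "carry_out", "payload": {
  "commands": [
    {"tx": 0.026, "ty": -0.037, "tz": 0.005, "rx": 0, "ry": 0, "rz": 0, "jaw": 1},
    {"tx": 0.052, "ty": -0.075, "tz": 0.01, "rx": 0, "ry": 0, "rz": 0, "jaw": 1},
    {"tx": 0.078, "ty": -0.112, "tz": 0.015, "rx": 0, "ry": 0, "rz": 0, "jaw": 1},
    {"tx": 0.078, "ty": -0.112, "tz": 0.015, "rx": 0, "ry": 0, "rz": 0, "jaw": 1},
    {"tx": 0.078, "ty": -0.112, "tz": 0.015, "rx": 0, "ry": 0, "rz": 0, "jaw": 1},
    {"tx": 0.078, "ty": -0.112, "tz": 0.015, "rx": 0, "ry": 0, "rz": 0, "jaw": 1}
  ]
}}

```text
time: 6.7
position: [0.4337, 0.208, 0.1512]
tool_rot: [-2.057, -2.374, 0.001]
ft_force: [0.7, 0.4, 0.4]
grip_width: 0.996
```

```bash
python3 -c "
from h import *
W,_,_=shot('w7')
print(proj(W,(.434,.2095,.098),'wrist'))
goto((.434,.2095,.043,YAW))"
```

```text
pos [0.4337 0.208  0.1512] toolx [-0.1422  0.9898 -0.0002] z [-0.0003 -0.0002 -1.    ] t 6.7 F [0.7175 0.4445 0.4033] w 0.9957302996990167
(np.float64(278.3229508179788), np.float64(231.42738888415616))
T [0.0013 0.0006 0.1083] r [-0.0003  0.     -0.0001]
```

View pics/w7.png

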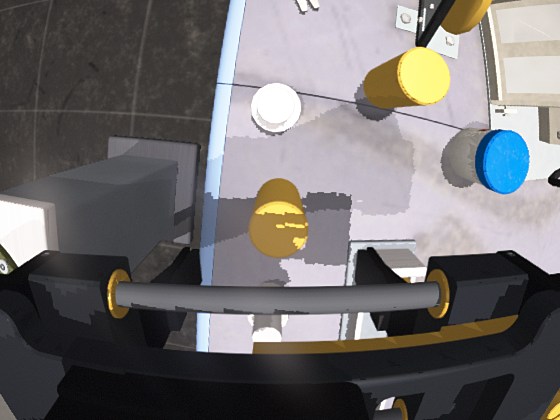

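Request:
{"api": "carry_out", "payload": {
  "commands": [
    {"tx": 0.0015, "ty": 0.0005, "tz": 0.054, "rx": 0, "ry": 0, "rz": 0, "jaw": 1},
    {"tx": 0.0015, "ty": 0.0005, "tz": 0.108, "rx": 0, "ry": 0, "rz": 0, "jaw": 1},
    {"tx": 0.0015, "ty": 0.0005, "tz": 0.108, "rx": 0, "ry": 0, "rz": 0, "jaw": 0},
    {"tx": 0.0015, "ty": 0.0005, "tz": 0.108, "rx": 0, "ry": 0, "rz": 0, "jaw": 0},
    {"tx": 0.0015, "ty": 0.0005, "tz": 0.108, "rx": 0, "ry": 0, "rz": 0, "jaw": 0},
    {"tx": 0.0015, "ty": 0.0005, "tz": 0.108, "rx": 0, "ry": 0, "rz": 0, "jaw": 0},
    {"tx": 0.0015, "ty": 0.0005, "tz": 0.108, "rx": 0, "ry": 0, "rz": 0, "jaw": 0},
    {"tx": 0.0015, "ty": 0.0005, "tz": 0.108, "rx": 0, "ry": 0, "rz": 0, "jaw": 0},
    {"tx": 0.0015, "ty": 0.0005, "tz": 0.108, "rx": 0, "ry": 0, "rz": 0, "jaw": 0},
    {"tx": 0.0015, "ty": 0.0005, "tz": 0.108, "rx": 0, "ry": 0, "rz": 0, "jaw": 0}
  ],
  "grip_force": 20
}}

```text
time: 8.0
position: [0.4335, 0.2106, 0.0443]
tool_rot: [2.055, 2.376, 0.001]
ft_force: [-1.7, -1.2, 6.5]
grip_width: 0.487
```

```bash
cat >> h.py <<'E'
def rk():
    st=ctrl.get_state(); p=st['position'][:2]-O; c,s=np.cos(YAW),np.sin(YAW)
    R=R_.from_rotvec(st['tool_rot']).as_matrix()
    print('rack xy',np.round([c*p[0]+s*p[1],-s*p[0]+c*p[1]],4),'z',round(st['position'][2],4),'F',np.round(st['ft_force'],2),'w',round(st['grip_width']*87,1),'tz',np.round(R[:,2],4),'t',st['time'])
def togo(x,y,z):
    X=RK(x,y); goto((X[0],X[1],z,YAW))
E
python3 -c "
from h import *
rk(); togo(0,.0624,.13)"
```

```text
rack xy [-0.1108  0.1916] z 0.0443 F [-1.72 -1.17  6.46] w 42.4 tz [ 9.e-04  2.e-04 -1.e+00] t 8.0
T [-0.1294  0.1107 -0.0856] r [ 0.001  -0.0001  0.0019]
```

Request:
{"api": "carry_out", "payload": {
  "commands": [
    {"tx": 0, "ty": 0, "tz": -0.045, "rx": 0, "ry": 0, "rz": 0, "jaw": 0},
    {"tx": -0.02, "ty": 0, "tz": -0.09, "rx": 0, "ry": 0, "rz": 0, "jaw": 0},
    {"tx": -0.06, "ty": 0, "tz": -0.09, "rx": 0, "ry": 0, "rz": 0, "jaw": 0},
    {"tx": -0.1, "ty": 0.01, "tz": -0.09, "rx": 0, "ry": 0, "rz": 0, "jaw": 0},
    {"tx": -0.125, "ty": 0.04, "tz": -0.086, "rx": 0, "ry": 0, "rz": 0, "jaw": 0},
    {"tx": -0.1294, "ty": 0.08, "tz": -0.086, "rx": 0, "ry": 0, "rz": 0.001, "jaw": 0},
    {"tx": -0.1294, "ty": 0.105, "tz": -0.08, "rx": 0, "ry": 0, "rz": 0.002, "jaw": 0},
    {"tx": -0.1294, "ty": 0.1107, "tz": -0.07, "rx": 0, "ry": 0, "rz": 0.002, "jaw": 0},
    {"tx": -0.1294, "ty": 0.1107, "tz": -0.06, "rx": 0, "ry": 0, "rz": 0.002, "jaw": 0},
    {"tx": -0.1294, "ty": 0.1107, "tz": -0.06, "rx": 0, "ry": 0, "rz": 0.002, "jaw": 0},
    {"tx": -0.1294, "ty": 0.1107, "tz": -0.06, "rx": 0, "ry": 0, "rz": 0.002, "jaw": 0}
  ],
  "grip_force": 20
}}

```text
time: 9.38
position: [0.5607, 0.0983, 0.1038]
tool_rot: [2.057, 2.374, -0.0]
ft_force: [0.6, -0.1, -1.5]
grip_width: 0.481
```

```bash
python3 -c "
from h import *
rk(); togo(0.0005,.0624,.054);shot('w8')"
```

```text
rack xy [-0.0009  0.0624] z 0.1038 F [ 0.62 -0.12 -1.45] w 41.8 tz [ 1.e-04 -1.e-04 -1.e+00] t 9.375
T [0.     0.0014 0.0498] r [0.0001 0.0001 0.0001]
pos [0.5607 0.0983 0.1038] toolx [-0.1423  0.9898 -0.0001] z [ 0.0001 -0.0001 -1.    ] t 9.375 F [ 0.6224 -0.1176 -1.4534] w 0.48091148707323045
```

View pics/w8.png

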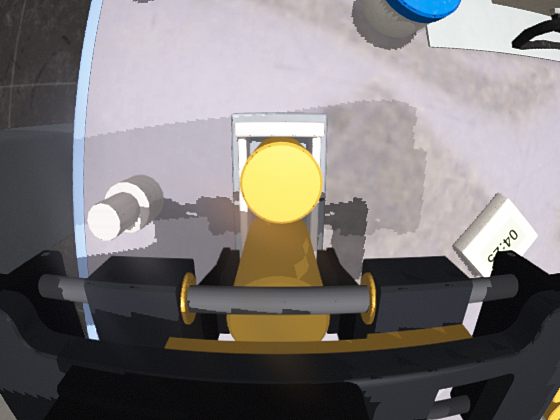

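Well aligned; lower, push to the stop side, release, rise.

Request:
{"api": "carry_out", "payload": {
  "commands": [
    {"tx": 0, "ty": 0.0015, "tz": 0.015, "rx": 0, "ry": 0, "rz": 0, "jaw": 0},
    {"tx": 0, "ty": 0.0015, "tz": 0.03, "rx": 0, "ry": 0, "rz": 0, "jaw": 0},
    {"tx": 0, "ty": 0.0015, "tz": 0.04, "rx": 0, "ry": 0, "rz": 0, "jaw": 0},
    {"tx": 0, "ty": 0.0015, "tz": 0.05, "rx": 0, "ry": 0, "rz": 0, "jaw": 0},
    {"tx": 0.003, "ty": 0.0015, "tz": 0.051, "rx": 0, "ry": 0, "rz": 0, "jaw": 0},
    {"tx": 0.006, "ty": 0.0015, "tz": 0.0515, "rx": 0, "ry": 0, "rz": 0, "jaw": 0},
    {"tx": 0.006, "ty": 0.0015, "tz": 0.0515, "rx": 0, "ry": 0, "rz": 0, "jaw": 0}
  ],
  "grip_force": 20
}}

```text
time: 10.3
position: [0.5621, 0.1034, 0.052]
tool_rot: [2.057, 2.373, -0.001]
ft_force: [-0.1, -3.6, -1.6]
grip_width: 0.481
```

```bash
python3 -c "
from h import *
rk()"
```

```text
rack xy [0.0012 0.0672] z 0.052 F [-0.07 -3.61 -1.56] w 41.9 tz [ 3.0e-04 -1.4e-03 -1.0e+00] t 10.3
```

Request:
{"api": "carry_out", "payload": {
  "commands": [
    {"tx": 0, "ty": 0, "tz": 0, "rx": 0, "ry": 0, "rz": 0, "jaw": 0.9},
    {"tx": 0, "ty": 0, "tz": 0, "rx": 0, "ry": 0, "rz": 0, "jaw": 0.9},
    {"tx": 0, "ty": 0, "tz": 0, "rx": 0, "ry": 0, "rz": 0, "jaw": 0.9},
    {"tx": 0, "ty": 0, "tz": -0.06, "rx": 0, "ry": 0, "rz": 0, "jaw": 0.9},
    {"tx": 0, "ty": 0, "tz": -0.115, "rx": 0, "ry": 0, "rz": 0, "jaw": 1},
    {"tx": -0.04, "ty": -0.036, "tz": -0.11, "rx": 0, "ry": 0, "rz": 0, "jaw": 1},
    {"tx": -0.08, "ty": -0.072, "tz": -0.11, "rx": 0, "ry": 0, "rz": 0, "jaw": 1},
    {"tx": -0.12, "ty": -0.108, "tz": -0.1, "rx": 0, "ry": 0, "rz": 0, "jaw": 1},
    {"tx": -0.16, "ty": -0.144, "tz": -0.1, "rx": 0, "ry": 0, "rz": 0, "jaw": 1},
    {"tx": -0.1785, "ty": -0.16, "tz": -0.1, "rx": 0, "ry": 0, "rz": 0, "jaw": 1},
    {"tx": -0.1785, "ty": -0.16, "tz": -0.1, "rx": 0, "ry": 0, "rz": 0, "jaw": 1},
    {"tx": -0.1785, "ty": -0.16, "tz": -0.1, "rx": 0, "ry": 0, "rz": 0, "jaw": 1}
  ]
}}

```text
time: 11.8
position: [0.4296, -0.0939, 0.1524]
tool_rot: [2.056, 2.375, 0.002]
ft_force: [-0.1, 0.2, 0.1]
grip_width: 0.996
```

```bash
python3 -c "
from h import *
W,_,_=shot('w9')
print(proj(W,(.429,-.096,.098),'wrist'))
goto((.429,-.096,.044,YAW))"
```

```text
pos [ 0.4296 -0.0939  0.1524] toolx [-0.1432  0.9897  0.0003] z [ 0.0011  0.0004 -1.    ] t 11.8 F [-0.1445  0.1662  0.0511] w 0.9961365986242876
(np.float64(276.21399923105287), np.float64(235.449882833625))
T [-0.0022 -0.001   0.1082] r [ 0.0007 -0.0002  0.0018]
```

View pics/w9.png

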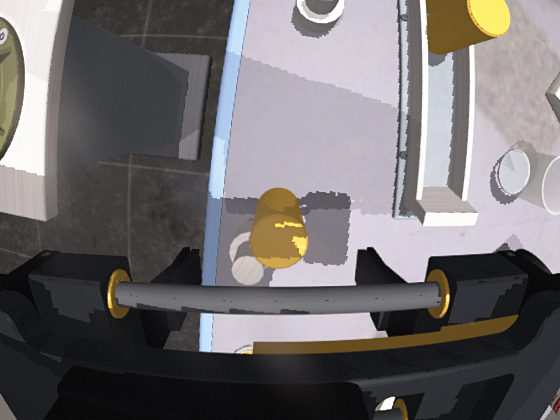

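```bash
python3 -c "
from h import *
W,_,im=pickle.load(open('w9.pkl','rb'))
print('blank',plane(W,(247,269),'wrist',.074),'foot',plane(W,(245,247),'wrist',.036)); print('slug',plane(W,(278,241),'wrist',.098))
cv2.imwrite('pics/c7.png',cv2.resize(im[170:290,200:360,::-1],None,fx=5,fy=5,interpolation=2))
shot('s2','scene'); S=cv2.imread('pics/s2.png'); cv2.imwrite('pics/c8.png',cv2.resize(S[200:320,270:430],None,fx=5,fy=5,interpolation=2))
"
```

```text
blank [ 0.41061024 -0.13724087  0.074     ] foot [ 0.4050181  -0.13385866  0.036     ]
slug [ 0.4308574  -0.09998333  0.098     ]
pos [ 0.4296 -0.0937  0.1522] toolx [-0.144   0.9896  0.0002] z [ 0.0007  0.0003 -1.    ] t 11.85 F [-0.5631  0.0196  0.3779] w 1.000744452803255
```

View pics/c7.png

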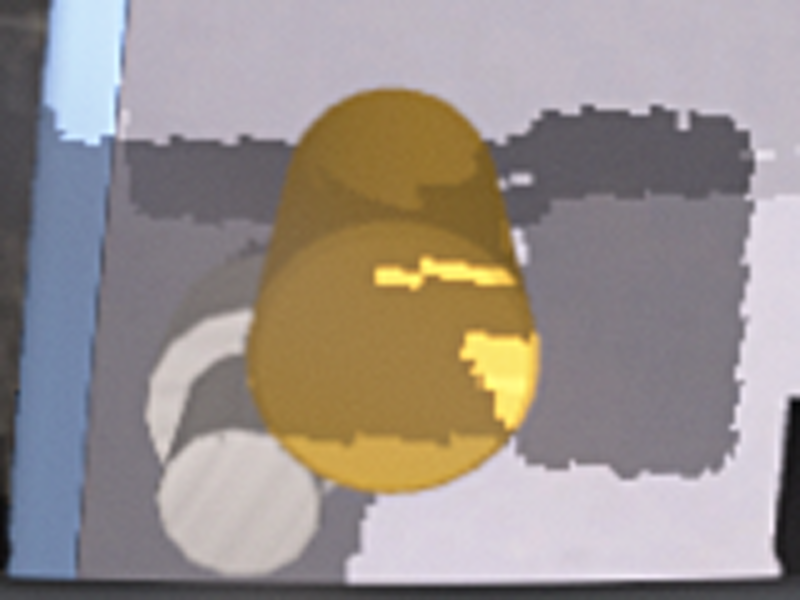

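View pics/c8.png

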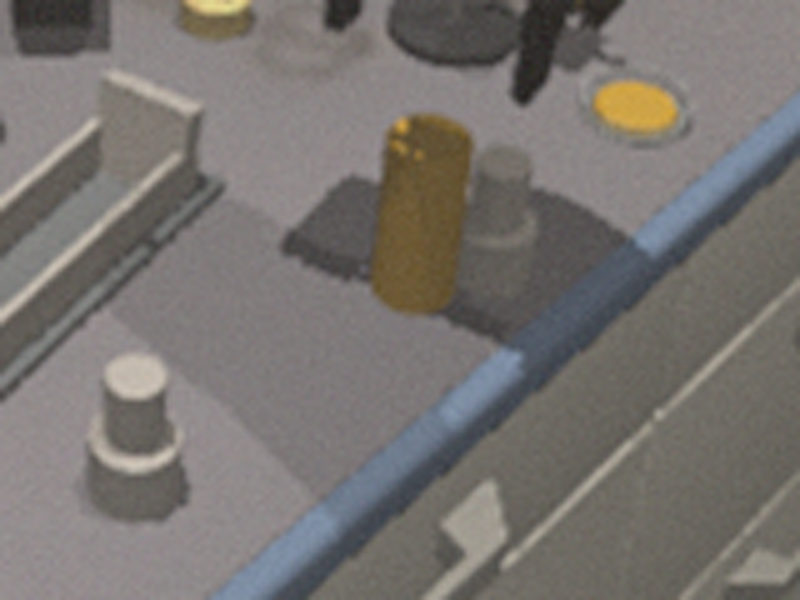

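Request:
{"api": "carry_out", "payload": {
  "commands": [
    {"tx": -0.005, "ty": 0.001, "tz": 0.03, "rx": 0, "ry": 0, "rz": 0, "jaw": 1},
    {"tx": -0.005, "ty": 0.001, "tz": 0.07, "rx": 0, "ry": 0, "rz": 0, "jaw": 1},
    {"tx": -0.005, "ty": 0.001, "tz": 0.105, "rx": 0, "ry": 0, "rz": 0, "jaw": 1},
    {"tx": -0.005, "ty": 0.001, "tz": 0.105, "rx": 0, "ry": 0, "rz": 0, "jaw": 1},
    {"tx": -0.005, "ty": 0.001, "tz": 0.105, "rx": 0, "ry": 0, "rz": 0, "jaw": 0},
    {"tx": -0.005, "ty": 0.001, "tz": 0.105, "rx": 0, "ry": 0, "rz": 0, "jaw": 0},
    {"tx": -0.005, "ty": 0.001, "tz": 0.105, "rx": 0, "ry": 0, "rz": 0, "jaw": 0},
    {"tx": -0.005, "ty": 0.001, "tz": 0.105, "rx": 0, "ry": 0, "rz": 0, "jaw": 0},
    {"tx": -0.005, "ty": 0.001, "tz": 0.105, "rx": 0, "ry": 0, "rz": 0, "jaw": 0},
    {"tx": -0.005, "ty": 0.001, "tz": 0.105, "rx": 0, "ry": 0, "rz": 0, "jaw": 0},
    {"tx": -0.005, "ty": 0.001, "tz": 0.105, "rx": 0, "ry": 0, "rz": 0, "jaw": 0}
  ],
  "grip_force": 20
}}

```text
time: 13.28
position: [0.4307, -0.0998, 0.0472]
tool_rot: [2.058, 2.374, 0.0]
ft_force: [-0.7, 1.1, 3.1]
grip_width: 0.483
```

```bash
python3 -c "
from h import *
rk(); togo(0.0,.020,.13)"
```

```text
rack xy [-0.1578 -0.1152] z 0.0472 F [-0.69  1.09  3.07] w 42.0 tz [ 2.e-04 -0.e+00 -1.e+00] t 13.275
T [ 0.1353  0.1578 -0.0827] r [ 0.0002  0.0001 -0.0003]
```

Request:
{"api": "carry_out", "payload": {
  "commands": [
    {"tx": 0, "ty": 0, "tz": -0.04, "rx": 0, "ry": 0, "rz": 0, "jaw": 0},
    {"tx": 0, "ty": 0, "tz": -0.083, "rx": 0, "ry": 0, "rz": 0, "jaw": 0},
    {"tx": 0.035, "ty": 0.04, "tz": -0.083, "rx": 0, "ry": 0, "rz": 0, "jaw": 0},
    {"tx": 0.07, "ty": 0.08, "tz": -0.083, "rx": 0, "ry": 0, "rz": 0, "jaw": 0},
    {"tx": 0.105, "ty": 0.12, "tz": -0.083, "rx": 0, "ry": 0, "rz": 0, "jaw": 0},
    {"tx": 0.13, "ty": 0.15, "tz": -0.075, "rx": 0, "ry": 0, "rz": 0, "jaw": 0},
    {"tx": 0.1345, "ty": 0.1578, "tz": -0.065, "rx": 0, "ry": 0, "rz": 0, "jaw": 0},
    {"tx": 0.1345, "ty": 0.1578, "tz": -0.06, "rx": 0, "ry": 0, "rz": 0, "jaw": 0},
    {"tx": 0.1345, "ty": 0.1578, "tz": -0.06, "rx": 0, "ry": 0, "rz": 0, "jaw": 0},
    {"tx": 0.1345, "ty": 0.1578, "tz": -0.06, "rx": 0, "ry": 0, "rz": 0, "jaw": 0}
  ],
  "grip_force": 20
}}

```text
time: 14.52
position: [0.5674, 0.0544, 0.1075]
tool_rot: [2.059, 2.372, -0.0]
ft_force: [1.1, 0.9, -1.5]
grip_width: 0.478
```

```bash
python3 -c "
from h import *
rk(); togo(0.0007,.019,.057);shot('w10')"
```

```text
rack xy [-0.0005  0.018 ] z 0.1075 F [ 1.13  0.9  -1.46] w 41.6 tz [ 4.e-04 -5.e-04 -1.e+00] t 14.525
T [0.001  0.0012 0.0505] r [ 0.0003  0.0006 -0.002 ]
pos [0.5674 0.0544 0.1075] toolx [-0.1402  0.9901 -0.0006] z [ 0.0004 -0.0005 -1.    ] t 14.525 F [ 1.1268  0.9025 -1.4603] w 0.478247569214383
```

View pics/w10.png

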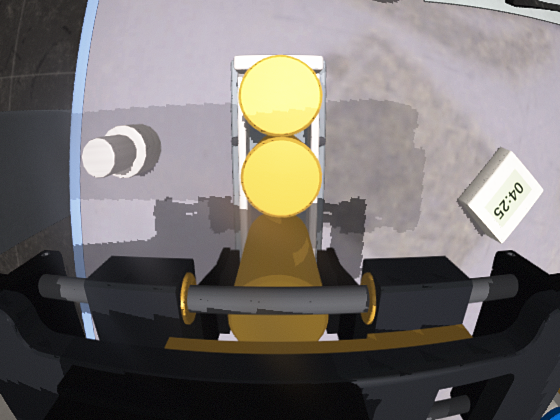

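Request:
{"api": "carry_out", "payload": {
  "commands": [
    {"tx": 0, "ty": 0.001, "tz": 0.015, "rx": 0, "ry": 0, "rz": -0.002, "jaw": 0},
    {"tx": 0, "ty": 0.001, "tz": 0.03, "rx": 0, "ry": 0, "rz": -0.002, "jaw": 0},
    {"tx": 0, "ty": 0.001, "tz": 0.04, "rx": 0, "ry": 0, "rz": -0.002, "jaw": 0},
    {"tx": 0, "ty": 0.001, "tz": 0.05, "rx": 0, "ry": 0, "rz": -0.002, "jaw": 0},
    {"tx": 0.004, "ty": 0.001, "tz": 0.051, "rx": 0, "ry": 0, "rz": -0.002, "jaw": 0},
    {"tx": 0.007, "ty": 0.001, "tz": 0.0515, "rx": 0, "ry": 0, "rz": -0.002, "jaw": 0},
    {"tx": 0.009, "ty": 0.001, "tz": 0.052, "rx": 0, "ry": 0, "rz": -0.002, "jaw": 0},
    {"tx": 0.009, "ty": 0.001, "tz": 0.052, "rx": 0, "ry": 0, "rz": -0.002, "jaw": 0}
  ],
  "grip_force": 20
}}

```text
time: 15.58
position: [0.5682, 0.0625, 0.0557]
tool_rot: [2.055, 2.372, -0.002]
ft_force: [-0.9, -5.1, -0.2]
grip_width: 0.483
```

```bash
python3 -c "
from h import *
rk();W=camera_info('side')
goto((.517,.336,.15,YAW))"
```

```text
rack xy [0.0014 0.0258] z 0.0557 F [-0.88 -5.08 -0.15] w 42.0 tz [ 0.0015 -0.0028 -1.    ] t 15.575
T [ 0.2778 -0.0115 -0.0951] r [0.0011 0.0029 0.0004]
```

```bash
python3 -c "
from h import *
W,_,im=pickle.load(open('w7.pkl','rb'))
print('jar',plane(W,(502,162),'wrist',.072),'Sd',plane(W,(423,76),'wrist',.098))
S,D=camera_info('scene'),camera_info('side')
print(plane(S,(173.5,278),'scene',.072),plane(D,(241,323),'side',.072))"
```

```text
jar [0.62208673 0.29030709 0.072     ] Sd [0.51719156 0.33509863 0.098     ]
[0.62421647 0.29045135 0.072     ] [0.62934172 0.29211389 0.072     ]
```

Request:
{"api": "carry_out", "payload": {
  "commands": [
    {"tx": 0, "ty": 0, "tz": 0, "rx": 0, "ry": 0, "rz": 0, "jaw": 0.9},
    {"tx": 0, "ty": 0, "tz": 0, "rx": 0, "ry": 0, "rz": 0, "jaw": 0.9},
    {"tx": 0, "ty": 0, "tz": 0, "rx": 0, "ry": 0, "rz": 0, "jaw": 0.9},
    {"tx": 0, "ty": 0, "tz": -0.06, "rx": 0, "ry": 0, "rz": 0, "jaw": 0.9},
    {"tx": 0, "ty": 0, "tz": -0.12, "rx": 0, "ry": 0, "rz": 0, "jaw": 1},
    {"tx": 0, "ty": 0, "tz": -0.12, "rx": 0, "ry": 0, "rz": 0, "jaw": 1}
  ]
}}

```text
time: 16.32
position: [0.5711, 0.0659, 0.1812]
tool_rot: [2.05, 2.371, 0.014]
ft_force: [0.1, -0.4, -0.3]
grip_width: 0.978
```

Request:
{"api": "carry_out", "payload": {
  "commands": [
    {"tx": 0.055, "ty": -0.003, "tz": 0, "rx": 0, "ry": 0, "rz": 0, "jaw": 1},
    {"tx": 0.11, "ty": -0.006, "tz": 0, "rx": 0, "ry": 0, "rz": 0, "jaw": 1},
    {"tx": 0.165, "ty": -0.009, "tz": 0.01, "rx": 0, "ry": 0, "rz": 0, "jaw": 1},
    {"tx": 0.22, "ty": -0.012, "tz": 0.02, "rx": 0, "ry": 0, "rz": 0, "jaw": 1},
    {"tx": 0.27, "ty": -0.0125, "tz": 0.02, "rx": 0, "ry": 0, "rz": 0, "jaw": 1},
    {"tx": 0.277, "ty": -0.0125, "tz": 0.02, "rx": 0, "ry": 0, "rz": 0, "jaw": 1},
    {"tx": 0.277, "ty": -0.0125, "tz": 0.02, "rx": 0, "ry": 0, "rz": 0, "jaw": 1},
    {"tx": 0.277, "ty": -0.0125, "tz": 0.02, "rx": 0, "ry": 0, "rz": 0, "jaw": 1}
  ]
}}

```text
time: 17.32
position: [0.5159, 0.335, 0.1546]
tool_rot: [2.058, 2.373, -0.002]
ft_force: [0.1, -0.8, 0.2]
grip_width: 1.004
```

```bash
python3 -c "
from h import *
W,_,_=shot('w11')
print(proj(W,(.517,.335,.098),'wrist'))
goto((.517,.335,.044,YAW));shot('s3','scene')"
```

```text
pos [0.5159 0.335  0.1546] toolx [-0.1415  0.9899 -0.0014] z [-0.0001 -0.0015 -1.    ] t 17.325 F [ 0.1151 -0.7755  0.1949] w 1.0039797810433795
(np.float64(279.0476361471817), np.float64(231.87231467808337))
T [-0.      0.001   0.1108] r [ 0.      0.0012 -0.0011]
pos [0.516  0.335  0.1548] toolx [-0.1411  0.99   -0.0012] z [ 0.0002 -0.0011 -1.    ] t 17.375 F [-0.2683  0.0229 -0.4559] w 0.9967577120973903
```

View pics/w11.png

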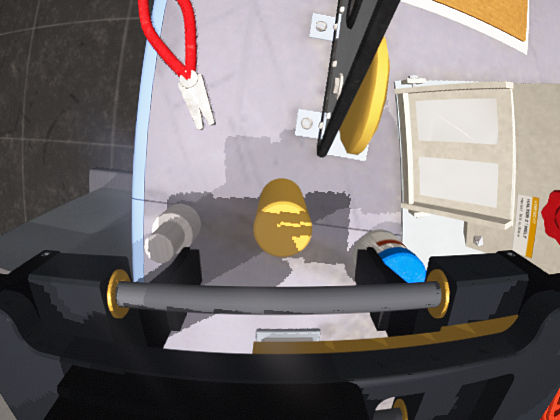

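View pics/s3.png

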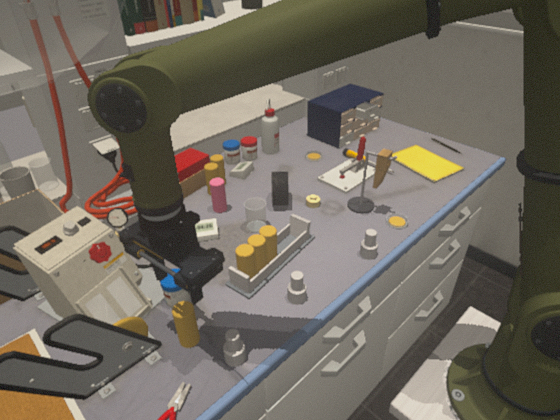

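```bash
python3 -c "
from h import *
S=cv2.imread('pics/s3.png'); shot('d3','side'); D=cv2.imread('pics/d3.png')
a=cv2.resize(S[290:410,80:240],None,fx=4.5,fy=4.5);b=cv2.resize(D[300:420,180:340],None,fx=4.5,fy=4.5)
cv2.imwrite('pics/c9.png',a);cv2.imwrite('pics/c10.png',b)"
```

```text
pos [0.516  0.3352 0.155 ] toolx [-0.1411  0.99   -0.0009] z [ 0.0003 -0.0008 -1.    ] t 17.425 F [-0.5395  0.3829  0.3222] w 0.9969390375853032
```

View pics/c9.png

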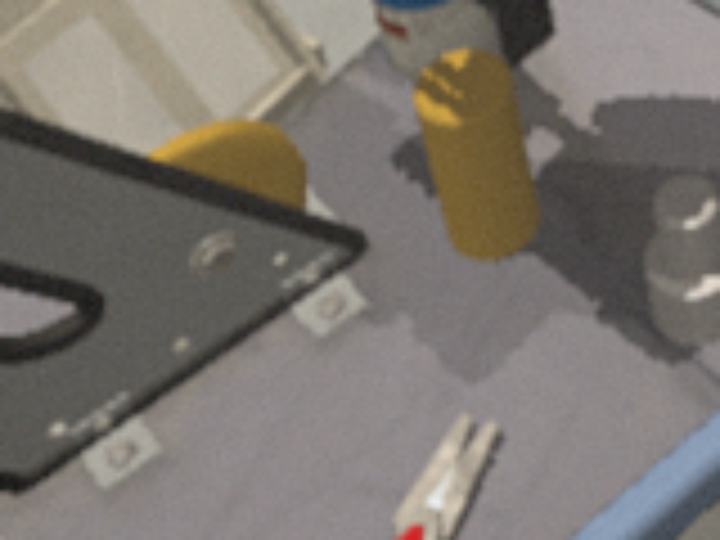

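View pics/c10.png

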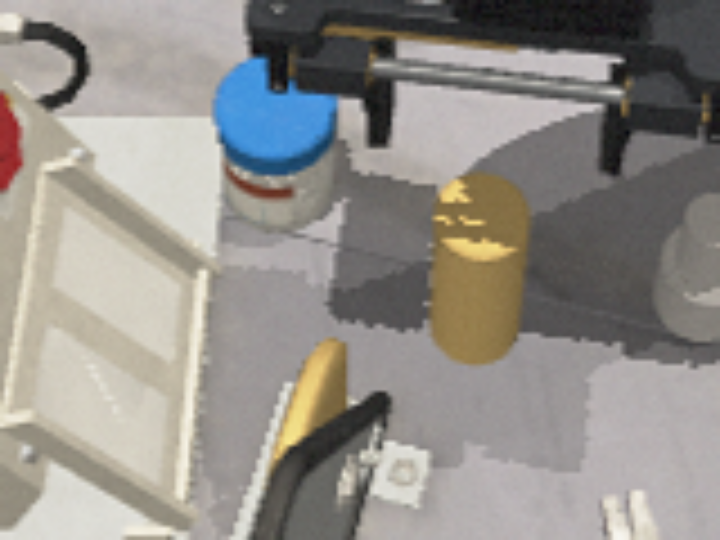

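```bash
python3 -c "
from h import *
S,D=camera_info('scene'),camera_info('side')
print(tri([ray(S,(161.1,343.3),'scene'),ray(D,(265.6,388.9),'side')]))
print(tri([ray(S,(133,318),'scene'),ray(D,(254,376),'side')]))"
```

```text
[0.54814784 0.38352477 0.00387551]
[0.56212909 0.4137848  0.10170011]
```

Request:
{"api": "carry_out", "payload": {
  "commands": [
    {"tx": 0, "ty": 0.003, "tz": 0.03, "rx": 0, "ry": 0, "rz": 0, "jaw": 1},
    {"tx": 0, "ty": 0.003, "tz": 0.07, "rx": 0, "ry": 0, "rz": 0, "jaw": 1},
    {"tx": 0, "ty": 0.003, "tz": 0.108, "rx": 0, "ry": 0, "rz": 0, "jaw": 1},
    {"tx": 0, "ty": 0.003, "tz": 0.108, "rx": 0, "ry": 0, "rz": 0, "jaw": 1},
    {"tx": 0, "ty": 0.003, "tz": 0.108, "rx": 0, "ry": 0, "rz": 0, "jaw": 0},
    {"tx": 0, "ty": 0.003, "tz": 0.108, "rx": 0, "ry": 0, "rz": 0, "jaw": 0},
    {"tx": 0, "ty": 0.003, "tz": 0.108, "rx": 0, "ry": 0, "rz": 0, "jaw": 0},
    {"tx": 0, "ty": 0.003, "tz": 0.108, "rx": 0, "ry": 0, "rz": 0, "jaw": 0},
    {"tx": 0, "ty": 0.003, "tz": 0.108, "rx": 0, "ry": 0, "rz": 0, "jaw": 0},
    {"tx": 0, "ty": 0.003, "tz": 0.108, "rx": 0, "ry": 0, "rz": 0, "jaw": 0},
    {"tx": 0, "ty": 0.003, "tz": 0.108, "rx": 0, "ry": 0, "rz": 0, "jaw": 0}
  ],
  "grip_force": 20
}}

```text
time: 18.85
position: [0.5182, 0.3376, 0.0472]
tool_rot: [2.055, 2.376, 0.0]
ft_force: [0.4, -0.4, 0.5]
grip_width: 0.484
```

```bash
python3 -c "
from h import *
rk(); togo(0.0005,-.0235,.13)"
```

```text
rack xy [-0.0089  0.3053] z 0.0472 F [ 0.42 -0.42  0.49] w 42.1 tz [ 3.e-04  0.e+00 -1.e+00] t 18.85
T [-0.3288  0.0089 -0.0828] r [ 0.0003 -0.      0.0018]
```

Request:
{"api": "carry_out", "payload": {
  "commands": [
    {"tx": 0, "ty": 0, "tz": -0.045, "rx": 0, "ry": 0, "rz": 0, "jaw": 0},
    {"tx": 0, "ty": 0, "tz": -0.09, "rx": 0, "ry": 0, "rz": 0, "jaw": 0},
    {"tx": -0.03, "ty": 0, "tz": -0.13, "rx": 0, "ry": 0, "rz": 0, "jaw": 0},
    {"tx": -0.08, "ty": 0.002, "tz": -0.13, "rx": 0, "ry": 0, "rz": 0, "jaw": 0},
    {"tx": -0.13, "ty": 0.004, "tz": -0.13, "rx": 0, "ry": 0, "rz": 0, "jaw": 0},
    {"tx": -0.18, "ty": 0.006, "tz": -0.13, "rx": 0, "ry": 0, "rz": 0, "jaw": 0},
    {"tx": -0.23, "ty": 0.008, "tz": -0.13, "rx": 0, "ry": 0, "rz": 0, "jaw": 0},
    {"tx": -0.28, "ty": 0.009, "tz": -0.13, "rx": 0, "ry": 0, "rz": 0.001, "jaw": 0},
    {"tx": -0.32, "ty": 0.009, "tz": -0.13, "rx": 0, "ry": 0, "rz": 0.002, "jaw": 0},
    {"tx": -0.328, "ty": 0.009, "tz": -0.13, "rx": 0, "ry": 0, "rz": 0.002, "jaw": 0},
    {"tx": -0.328, "ty": 0.009, "tz": -0.13, "rx": 0, "ry": 0, "rz": 0.002, "jaw": 0},
    {"tx": -0.328, "ty": 0.009, "tz": -0.13, "rx": 0, "ry": 0, "rz": 0.002, "jaw": 0}
  ],
  "grip_force": 20
}}

```text
time: 20.35
position: [0.5739, 0.0165, 0.1769]
tool_rot: [-2.054, -2.376, -0.001]
ft_force: [0.2, 0.0, -1.1]
grip_width: 0.485
```

```bash
python3 -c "
from h import *
rk(); togo(0.0007,-.0225,.057)"
```

```text
rack xy [ 0.0005 -0.0205] z 0.1769 F [ 0.21  0.03 -1.11] w 42.2 tz [-4.e-04  9.e-04 -1.e+00] t 20.35
T [-0.0021  0.0002  0.1199] r [-0.0002 -0.001   0.0026]
```

Request:
{"api": "carry_out", "payload": {
  "commands": [
    {"tx": -0.002, "ty": 0, "tz": 0.03, "rx": 0, "ry": 0, "rz": 0.002, "jaw": 0},
    {"tx": -0.002, "ty": 0, "tz": 0.06, "rx": 0, "ry": 0, "rz": 0.002, "jaw": 0},
    {"tx": -0.002, "ty": 0, "tz": 0.075, "rx": 0, "ry": 0, "rz": 0.002, "jaw": 0},
    {"tx": -0.002, "ty": 0, "tz": 0.075, "rx": 0, "ry": 0, "rz": 0.002, "jaw": 0}
  ],
  "grip_force": 20
}}

```text
time: 20.85
position: [0.5737, 0.0134, 0.1011]
tool_rot: [-2.057, -2.372, 0.002]
ft_force: [0.1, 0.2, -1.1]
grip_width: 0.482
```

```bash
python3 -c "
from h import *
rk(); togo(0.0007,-.0225,.057);shot('w12')"
```

```text
rack xy [-0.0001 -0.0236] z 0.1011 F [ 0.12  0.16 -1.1 ] w 41.9 tz [-2.2e-03  2.0e-04 -1.0e+00] t 20.85
T [0.001  0.0009 0.0441] r [-0.0021 -0.0005 -0.0006]
pos [0.5737 0.0134 0.1011] toolx [-0.1417  0.9899  0.0005] z [-0.0022  0.0002 -1.    ] t 20.85 F [ 0.1216  0.1591 -1.1001] w 0.4820353959571372
```

View pics/w12.png

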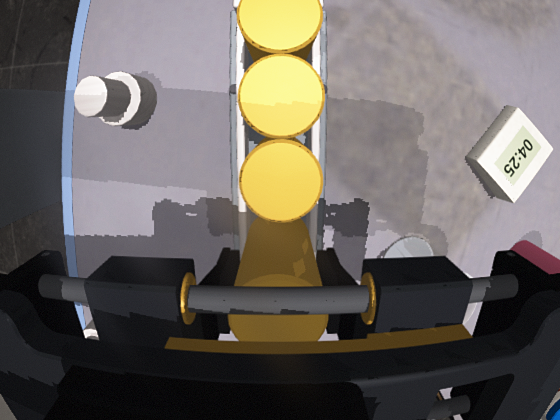

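Request:
{"api": "carry_out", "payload": {
  "commands": [
    {"tx": 0, "ty": 0.0008, "tz": 0.015, "rx": 0, "ry": 0, "rz": 0, "jaw": 0},
    {"tx": 0, "ty": 0.0008, "tz": 0.03, "rx": 0, "ry": 0, "rz": 0, "jaw": 0},
    {"tx": 0, "ty": 0.0008, "tz": 0.04, "rx": 0, "ry": 0, "rz": 0, "jaw": 0},
    {"tx": 0, "ty": 0.0008, "tz": 0.0445, "rx": 0, "ry": 0, "rz": 0, "jaw": 0},
    {"tx": 0.004, "ty": 0.0008, "tz": 0.045, "rx": 0, "ry": 0, "rz": 0, "jaw": 0},
    {"tx": 0.008, "ty": 0.0008, "tz": 0.0455, "rx": 0, "ry": 0, "rz": 0, "jaw": 0},
    {"tx": 0.011, "ty": 0.0008, "tz": 0.046, "rx": 0, "ry": 0, "rz": 0, "jaw": 0},
    {"tx": 0.011, "ty": 0.0008, "tz": 0.046, "rx": 0, "ry": 0, "rz": 0, "jaw": 0}
  ],
  "grip_force": 20
}}

```text
time: 21.9
position: [0.5766, 0.0194, 0.0609]
tool_rot: [2.058, 2.364, 0.001]
ft_force: [-6.1, -6.3, 22.1]
grip_width: 0.481
```

```bash
python3 -c "
from h import *
rk(); "
```

```text
rack xy [ 0.0036 -0.018 ] z 0.0609 F [-6.13 -6.34 22.07] w 41.9 tz [ 0.0062 -0.0046 -1.    ] t 21.9
```

```bash
python3 -c "
from h import *
shot('w13');shot('s4','scene')
S=cv2.imread('pics/s4.png');cv2.imwrite('pics/c11.png',cv2.resize(S[170:300,200:340],None,fx=5,fy=5))
shot('d4','side');S=cv2.imread('pics/d4.png');cv2.imwrite('pics/c12.png',cv2.resize(S[200:320,230:370],None,fx=5,fy=5))"
```

```text
pos [0.5766 0.0194 0.0609] toolx [-0.1376  0.9905 -0.0054] z [ 0.0062 -0.0046 -1.    ] t 21.9 F [-6.132  -6.341  22.0668] w 0.4813875949114825
pos [0.5767 0.0194 0.0609] toolx [-0.1375  0.9905 -0.0053] z [ 0.0062 -0.0045 -1.    ] t 21.95 F [-6.7341 -7.0207 21.5245] w 0.4809574737392071
pos [0.5767 0.0193 0.0609] toolx [-0.1374  0.9905 -0.0053] z [ 0.0062 -0.0045 -1.    ] t 22.0 F [-6.5567 -7.3318 21.5555] w 0.4824674036859406
```

View pics/w13.png

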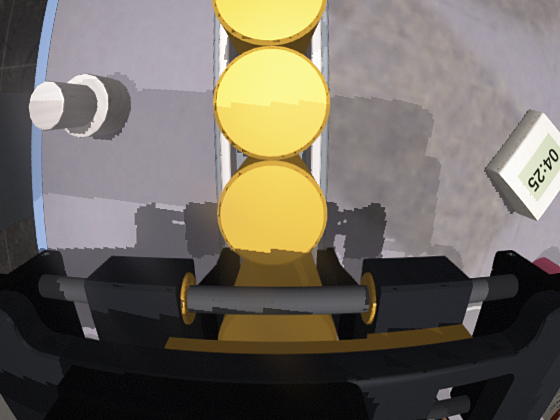

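View pics/c11.png

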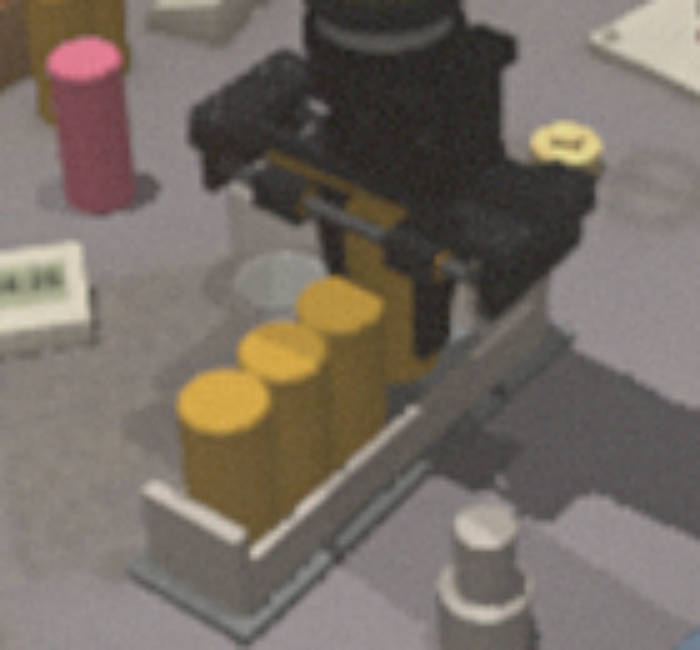

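View pics/c12.png

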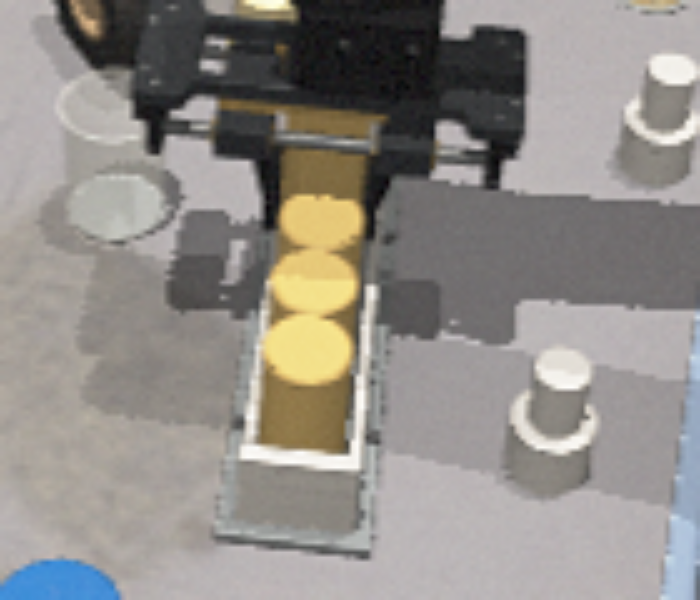

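Request:
{"api": "carry_out", "payload": {
  "commands": [
    {"tx": 0.008, "ty": 0.0005, "tz": -0.01, "rx": 0, "ry": 0, "rz": 0, "jaw": 0},
    {"tx": 0, "ty": 0, "tz": -0.035, "rx": 0, "ry": 0, "rz": 0, "jaw": 0},
    {"tx": -0.011, "ty": 0, "tz": -0.06, "rx": 0, "ry": 0, "rz": 0, "jaw": 0},
    {"tx": -0.011, "ty": 0, "tz": -0.06, "rx": 0, "ry": 0, "rz": 0, "jaw": 0},
    {"tx": -0.011, "ty": 0, "tz": -0.06, "rx": 0, "ry": 0, "rz": 0, "jaw": 0}
  ],
  "grip_force": 20
}}

```text
time: 22.68
position: [0.5746, 0.013, 0.1149]
tool_rot: [-2.059, -2.371, 0.001]
ft_force: [-0.6, 1.0, -0.9]
grip_width: 0.48
```

```bash
python3 -c "
from h import *
rk()
shot('w14');shot('s5','scene')
S=cv2.imread('pics/s5.png');cv2.imwrite('pics/c13.png',cv2.resize(S[150:300,200:340],None,fx=4,fy=4))
shot('d5','side');S=cv2.imread('pics/d5.png');cv2.imwrite('pics/c14.png',cv2.resize(S[180:320,230:370],None,fx=4,fy=4))"
```

```text
rack xy [ 0.0007 -0.0241] z 0.1149 F [-0.56  0.98 -0.94] w 41.8 tz [-1.3e-03  3.0e-04 -1.0e+00] t 22.675
pos [0.5746 0.013  0.1149] toolx [-0.1404  0.9901  0.0005] z [-0.0013  0.0003 -1.    ] t 22.675 F [-0.5555  0.9775 -0.9351] w 0.4800992890181649
pos [0.5743 0.0131 0.1145] toolx [-0.1408  0.99    0.0006] z [-0.0022  0.0003 -1.    ] t 22.725 F [ 0.407   0.1887 -1.2545] w 0.48305202139072784
pos [0.5742 0.0132 0.1145] toolx [-0.141   0.99    0.0006] z [-0.0025  0.0002 -1.    ] t 22.775 F [-0.2778 -0.2304 -1.7545] w 0.4823348036287321
```

View pics/w14.png

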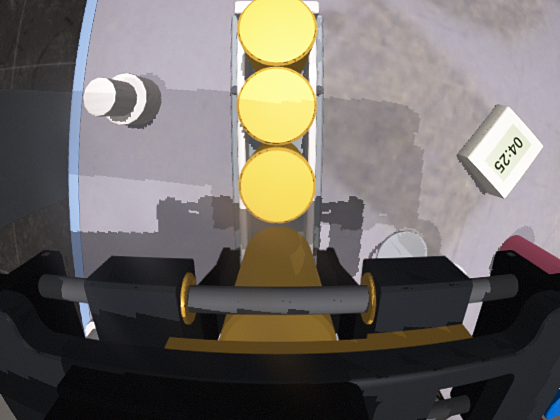

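View pics/c13.png

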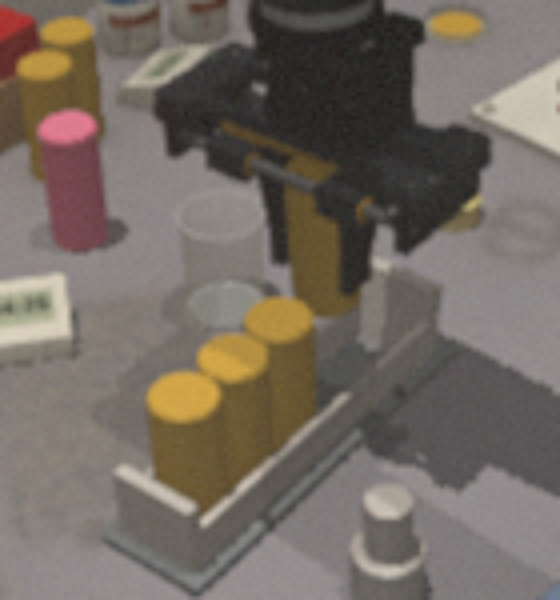

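View pics/c14.png

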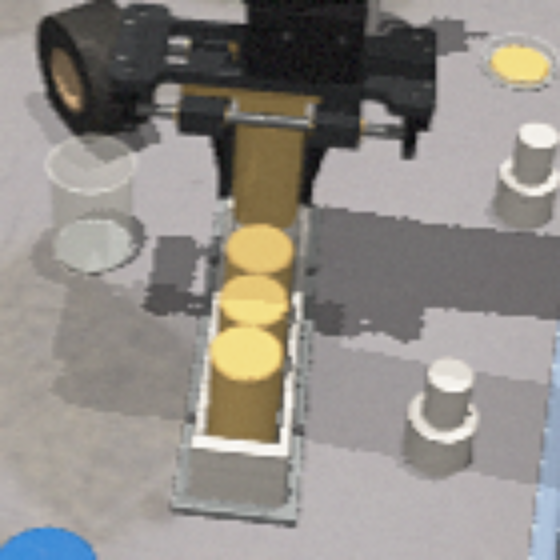

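```bash
python3 -c "
from h import *
S=cv2.imread('pics/w14.png');cv2.imwrite('pics/c15.png',cv2.resize(S[140:290,200:360],None,fx=5,fy=4,interpolation=2))
S=cv2.imread('pics/w12.png');cv2.imwrite('pics/c16.png',cv2.resize(S[140:290,200:360],None,fx=5,fy=4,interpolation=2))"
```

```text
(no output)
```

View pics/c15.png

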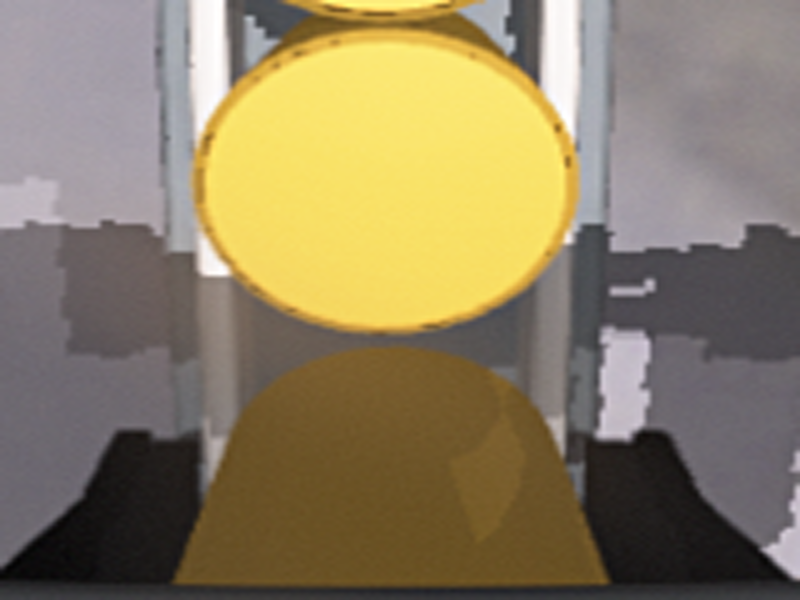

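View pics/c16.png

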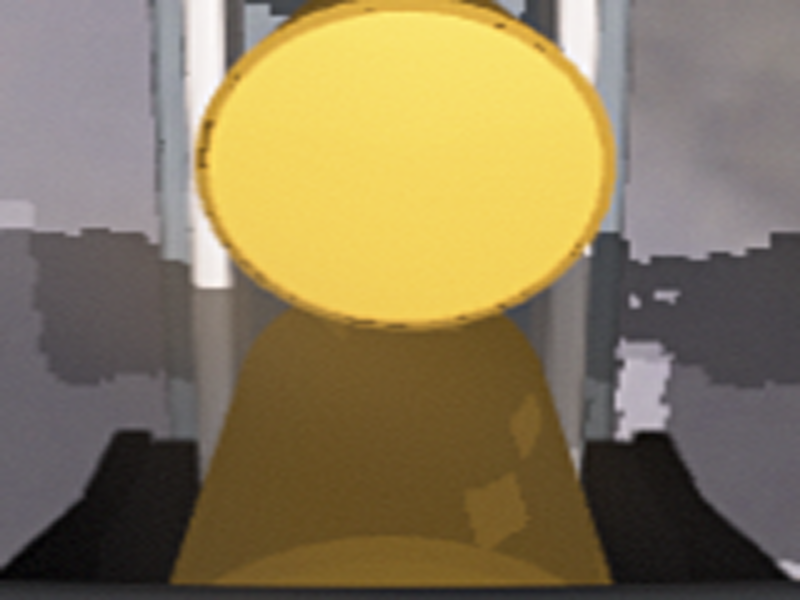

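```bash
python3 -c "
from h import *
W,_,_=pickle.load(open('w14.pkl','rb'));S=pickle.load(open('s5.pkl','rb'))[0]
for z in (.06,.065,.07,.075,.08,.085,.09,.095):
    X=RK(.0005,-.0241+.0212)
    # scene lowest rim point
    C=RK(.0005,-.0241); rows=[proj(S,(C[0]+.0212*np.cos(a),C[1]+.0212*np.sin(a),z),'scene') for a in np.linspace(0,6.28,60)]
    m=max(rows,key=lambda r:r[1])
    print(z,proj(W,(X[0],X[1],z),'wrist'),np.round(m,1))
togo(0,-.0235,.075)"
```

```text
0.06 (np.float64(277.25360949626224), np.float64(203.56473393573157)) [279.3 240. ]
0.065 (np.float64(277.2288976705258), np.float64(205.40560261933945)) [279.2 238.5]
0.07 (np.float64(277.2030875826592), np.float64(207.32957190095212)) [279.2 236.9]
0.075 (np.float64(277.17610630536), np.float64(209.3422543919497)) [279.2 235.4]
0.08 (np.float64(277.1478745062229), np.float64(211.44976519498584)) [279.2 233.8]
0.085 (np.float64(277.11830575459874), np.float64(213.6587775289687)) [279.1 232.2]
0.09 (np.float64(277.0873057406462), np.float64(215.97658560460167)) [279.1 230.6]
0.095 (np.float64(277.05477139414177), np.float64(218.41117581783112)) [279.1 229. ]
T [ 0.0004 -0.0004  0.0396] r [-0.0023 -0.0005 -0.0013]
```

Request:
{"api": "carry_out", "payload": {
  "commands": [
    {"tx": 0.002, "ty": -0.035, "tz": 0, "rx": 0, "ry": 0, "rz": 0, "jaw": 0},
    {"tx": 0.002, "ty": -0.07, "tz": 0, "rx": 0, "ry": 0, "rz": 0, "jaw": 0},
    {"tx": 0.002, "ty": -0.105, "tz": 0, "rx": 0, "ry": 0, "rz": 0, "jaw": 0},
    {"tx": 0.002, "ty": -0.135, "tz": 0.02, "rx": 0, "ry": 0, "rz": 0, "jaw": 0},
    {"tx": 0.002, "ty": -0.141, "tz": 0.05, "rx": 0, "ry": 0, "rz": 0, "jaw": 0},
    {"tx": 0.002, "ty": -0.141, "tz": 0.075, "rx": 0, "ry": 0, "rz": 0, "jaw": 0},
    {"tx": 0.002, "ty": -0.141, "tz": 0.08, "rx": 0, "ry": 0, "rz": 0, "jaw": 0},
    {"tx": 0.002, "ty": -0.141, "tz": 0.08, "rx": 0, "ry": 0, "rz": 0, "jaw": 0}
  ],
  "grip_force": 20
}}

```text
time: 23.82
position: [0.4354, -0.0051, 0.036]
tool_rot: [-2.059, -2.372, 0.0]
ft_force: [0.2, -0.6, -0.2]
grip_width: 0.484
```

```bash
python3 -c "
from h import *
rk()
shot('d6','side');S=cv2.imread('pics/d6.png');cv2.imwrite('pics/c17.png',cv2.resize(S[180:320,260:400],None,fx=4,fy=4))"
```

```text
rack xy [-0.1396 -0.0222] z 0.036 F [ 0.22 -0.58 -0.21] w 42.1 tz [-5.e-04  1.e-04 -1.e+00] t 23.825
pos [ 0.4354 -0.0051  0.036 ] toolx [-0.1405  0.9901  0.0001] z [-0.0005  0.0001 -1.    ] t 23.825 F [ 0.2154 -0.5807 -0.2142] w 0.4839483459878472
```

View pics/c17.png

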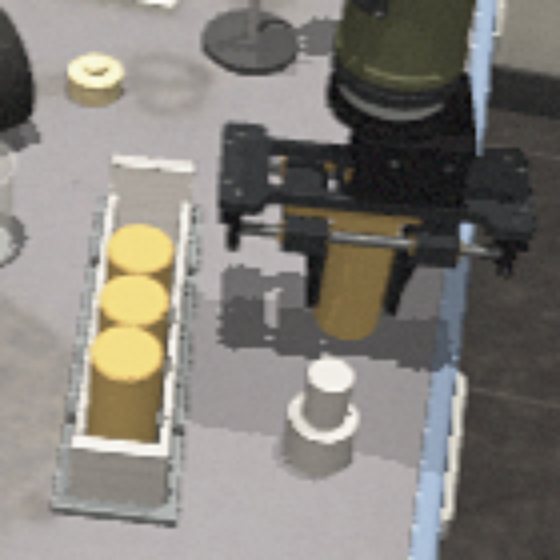

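Request:
{"api": "carry_out", "payload": {
  "commands": [
    {"tx": 0, "ty": 0, "tz": 0.003, "rx": 0, "ry": 0, "rz": 0, "jaw": 0},
    {"tx": 0, "ty": 0, "tz": 0.006, "rx": 0, "ry": 0, "rz": 0, "jaw": 0},
    {"tx": 0, "ty": 0, "tz": 0.009, "rx": 0, "ry": 0, "rz": 0, "jaw": 0},
    {"tx": 0, "ty": 0, "tz": 0.009, "rx": 0, "ry": 0, "rz": 0, "jaw": 0}
  ],
  "grip_force": 20
}}

```text
time: 24.38
position: [0.4352, -0.0054, 0.0268]
tool_rot: [-2.06, -2.372, 0.001]
ft_force: [-0.5, 0.2, -1.3]
grip_width: 0.481
```

Request:
{"api": "carry_out", "payload": {
  "commands": [
    {"tx": 0, "ty": 0, "tz": 0.003, "rx": 0, "ry": 0, "rz": 0, "jaw": 0},
    {"tx": 0, "ty": 0, "tz": 0.005, "rx": 0, "ry": 0, "rz": 0, "jaw": 0},
    {"tx": 0, "ty": 0, "tz": 0.007, "rx": 0, "ry": 0, "rz": 0, "jaw": 0},
    {"tx": 0, "ty": 0, "tz": 0.007, "rx": 0, "ry": 0, "rz": 0, "jaw": 0}
  ],
  "grip_force": 20
}}

```text
time: 24.88
position: [0.437, -0.0072, 0.0229]
tool_rot: [2.059, 2.368, -0.001]
ft_force: [-5.3, -5.0, 22.1]
grip_width: 0.481
```

```bash
python3 -c "
from h import *
rk()
shot('s7','scene');S=cv2.imread('pics/s7.png');cv2.imwrite('pics/c18.png',cv2.resize(S[190:320,270:400],None,fx=4.5,fy=4.5))"
```

```text
rack xy [-0.1384 -0.0245] z 0.0229 F [-5.3  -5.03 22.06] w 41.9 tz [ 0.0021 -0.0024 -1.    ] t 24.875
pos [ 0.437  -0.0072  0.0229] toolx [-0.139   0.9903 -0.0027] z [ 0.0021 -0.0024 -1.    ] t 24.875 F [-5.2979 -5.0312 22.0586] w 0.4812564515715266
```

View pics/c18.png

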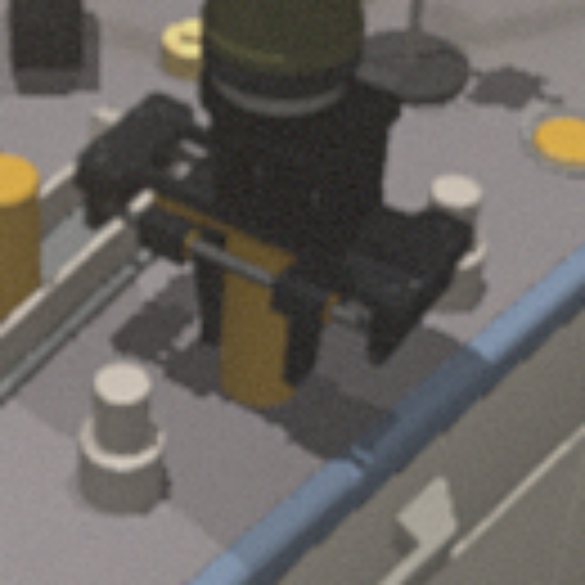

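Request:
{"api": "carry_out", "payload": {
  "commands": [
    {"tx": 0, "ty": 0, "tz": -0.005, "rx": 0, "ry": 0, "rz": 0, "jaw": 0},
    {"tx": 0, "ty": 0, "tz": -0.005, "rx": 0, "ry": 0, "rz": 0, "jaw": 0.7},
    {"tx": 0, "ty": 0, "tz": -0.005, "rx": 0, "ry": 0, "rz": 0, "jaw": 1},
    {"tx": 0, "ty": 0, "tz": -0.005, "rx": 0, "ry": 0, "rz": 0, "jaw": 1},
    {"tx": 0, "ty": 0, "tz": -0.03, "rx": 0, "ry": 0, "rz": 0, "jaw": 1},
    {"tx": 0, "ty": 0, "tz": -0.08, "rx": 0, "ry": 0, "rz": 0, "jaw": 1},
    {"tx": 0, "ty": 0, "tz": -0.13, "rx": 0, "ry": 0, "rz": 0, "jaw": 1},
    {"tx": 0, "ty": 0, "tz": -0.13, "rx": 0, "ry": 0, "rz": 0, "jaw": 1},
    {"tx": 0, "ty": 0, "tz": -0.13, "rx": 0, "ry": 0, "rz": 0, "jaw": 1},
    {"tx": 0, "ty": 0, "tz": -0.13, "rx": 0, "ry": 0, "rz": 0, "jaw": 1}
  ]
}}

```text
time: 26.18
position: [0.4343, -0.0054, 0.1485]
tool_rot: [-2.058, -2.37, 0.003]
ft_force: [0.1, 0.1, -0.2]
grip_width: 1.0
```

```bash
python3 -c "
from h import *
W,_,_=shot('w15')
print(proj(W,(.436,-.006,.098),'wrist'))
goto((.436,-.006,.044,YAW))"
```

```text
pos [ 0.4343 -0.0054  0.1485] toolx [-0.1401  0.9901  0.0003] z [-0.003  -0.0001 -1.    ] t 26.175 F [ 0.055   0.0801 -0.2176] w 0.9997424724529687
(np.float64(280.0367626824065), np.float64(235.89119380571506))
T [-0.0009  0.0019  0.1045] r [-0.0029 -0.0003 -0.0021]
```

View pics/w15.png

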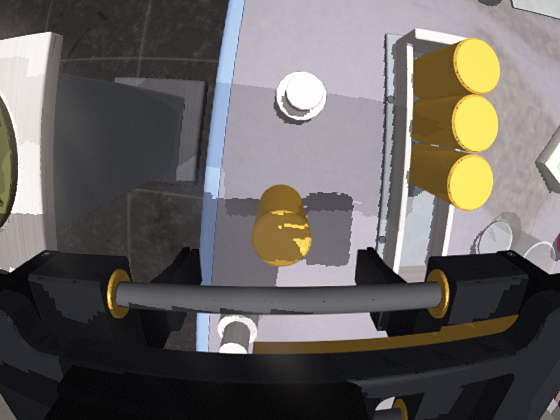

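Request:
{"api": "carry_out", "payload": {
  "commands": [
    {"tx": -0.0015, "ty": 0.002, "tz": 0.03, "rx": 0, "ry": 0, "rz": 0, "jaw": 1},
    {"tx": -0.0015, "ty": 0.002, "tz": 0.07, "rx": 0, "ry": 0, "rz": 0, "jaw": 1},
    {"tx": -0.0015, "ty": 0.002, "tz": 0.103, "rx": 0, "ry": 0, "rz": -0.002, "jaw": 1},
    {"tx": -0.0015, "ty": 0.002, "tz": 0.103, "rx": 0, "ry": 0, "rz": -0.002, "jaw": 1},
    {"tx": -0.0015, "ty": 0.002, "tz": 0.103, "rx": 0, "ry": 0, "rz": -0.002, "jaw": 1},
    {"tx": -0.0015, "ty": 0.002, "tz": 0.103, "rx": 0, "ry": 0, "rz": -0.002, "jaw": 0},
    {"tx": -0.0015, "ty": 0.002, "tz": 0.103, "rx": 0, "ry": 0, "rz": -0.002, "jaw": 0},
    {"tx": -0.0015, "ty": 0.002, "tz": 0.103, "rx": 0, "ry": 0, "rz": -0.002, "jaw": 0},
    {"tx": -0.0015, "ty": 0.002, "tz": 0.103, "rx": 0, "ry": 0, "rz": -0.002, "jaw": 0},
    {"tx": -0.0015, "ty": 0.002, "tz": 0.103, "rx": 0, "ry": 0, "rz": -0.002, "jaw": 0},
    {"tx": -0.0015, "ty": 0.002, "tz": 0.103, "rx": 0, "ry": 0, "rz": -0.002, "jaw": 0},
    {"tx": -0.0015, "ty": 0.002, "tz": 0.103, "rx": 0, "ry": 0, "rz": -0.002, "jaw": 0}
  ],
  "grip_force": 30
}}

```text
time: 27.72
position: [0.4376, -0.0065, 0.0471]
tool_rot: [-2.058, -2.374, 0.0]
ft_force: [-0.5, -1.4, 0.4]
grip_width: 0.482
```

```bash
python3 -c "
from h import *
rk(); togo(0.0005,-.0235,.105)"
```

```text
rack xy [-0.1377 -0.0239] z 0.0471 F [-0.5  -1.4   0.45] w 41.9 tz [-1.e-04 -0.e+00 -1.e+00] t 27.725
T [ 0.0004  0.1382 -0.0579] r [-0.0001  0.     -0.0002]
```

Request:
{"api": "carry_out", "payload": {
  "commands": [
    {"tx": 0, "ty": 0, "tz": -0.03, "rx": 0, "ry": 0, "rz": 0, "jaw": 0},
    {"tx": 0, "ty": 0, "tz": -0.058, "rx": 0, "ry": 0, "rz": 0, "jaw": 0},
    {"tx": 0, "ty": 0.03, "tz": -0.058, "rx": 0, "ry": 0, "rz": 0, "jaw": 0},
    {"tx": 0, "ty": 0.06, "tz": -0.058, "rx": 0, "ry": 0, "rz": 0, "jaw": 0},
    {"tx": 0, "ty": 0.09, "tz": -0.058, "rx": 0, "ry": 0, "rz": 0, "jaw": 0},
    {"tx": 0, "ty": 0.12, "tz": -0.058, "rx": 0, "ry": 0, "rz": 0, "jaw": 0},
    {"tx": 0, "ty": 0.138, "tz": -0.058, "rx": 0, "ry": 0, "rz": 0, "jaw": 0},
    {"tx": 0, "ty": 0.138, "tz": -0.054, "rx": 0, "ry": 0, "rz": 0, "jaw": 0},
    {"tx": 0, "ty": 0.138, "tz": -0.05, "rx": 0, "ry": 0, "rz": 0, "jaw": 0},
    {"tx": 0, "ty": 0.138, "tz": -0.047, "rx": 0, "ry": 0, "rz": 0, "jaw": 0},
    {"tx": 0, "ty": 0.138, "tz": -0.047, "rx": 0, "ry": 0, "rz": 0, "jaw": 0},
    {"tx": 0, "ty": 0.138, "tz": -0.047, "rx": 0, "ry": 0, "rz": 0, "jaw": 0}
  ],
  "grip_force": 30
}}

```text
time: 29.22
position: [0.5741, 0.013, 0.0943]
tool_rot: [2.057, 2.374, 0.0]
ft_force: [0.6, -0.1, -0.7]
grip_width: 0.478
```

```bash
python3 -c "
from h import *
rk(); shot('w16'); S=cv2.imread('pics/w16.png');cv2.imwrite('pics/c19.png',cv2.resize(S[140:290,200:360],None,fx=5,fy=4,interpolation=2))
rk()"
```

```text
rack xy [ 0.0002 -0.024 ] z 0.0943 F [ 0.55 -0.14 -0.69] w 41.6 tz [ 5.e-04 -1.e-04 -1.e+00] t 29.225
pos [0.5741 0.013  0.0943] toolx [-0.1419  0.9899 -0.0001] z [ 0.0005 -0.0001 -1.    ] t 29.225 F [ 0.5536 -0.1424 -0.69  ] w 0.4778154277439794
rack xy [ 0.0003 -0.024 ] z 0.0944 F [-0.44  0.28 -1.17] w 41.6 tz [ 0.0006 -0.0001 -1.    ] t 29.275
```

View pics/c19.png

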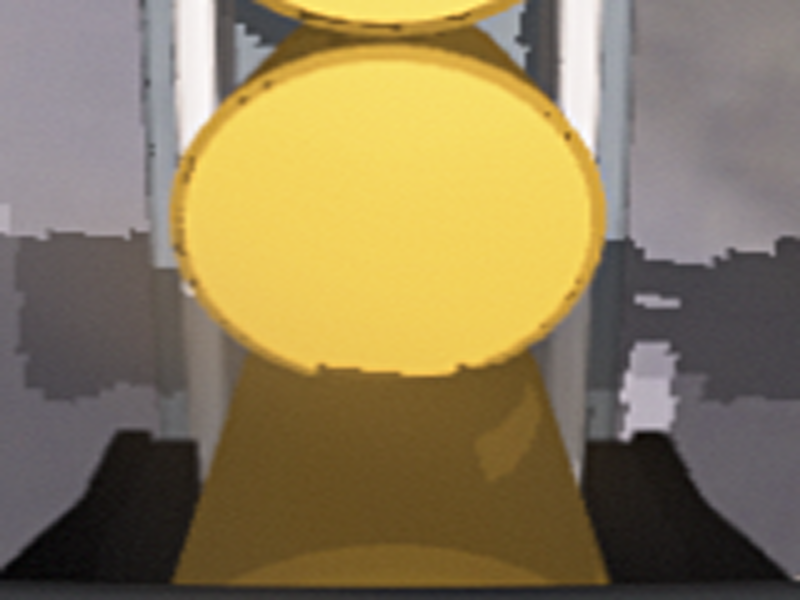

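Request:
{"api": "carry_out", "payload": {
  "commands": [
    {"tx": 0, "ty": 0.0004, "tz": 0.003, "rx": 0, "ry": 0, "rz": 0, "jaw": 0},
    {"tx": 0, "ty": 0.0004, "tz": 0.006, "rx": 0, "ry": 0, "rz": 0, "jaw": 0},
    {"tx": 0, "ty": 0.0004, "tz": 0.009, "rx": 0, "ry": 0, "rz": 0, "jaw": 0},
    {"tx": 0, "ty": 0.0004, "tz": 0.012, "rx": 0, "ry": 0, "rz": 0, "jaw": 0},
    {"tx": 0, "ty": 0.0004, "tz": 0.015, "rx": 0, "ry": 0, "rz": 0, "jaw": 0},
    {"tx": 0, "ty": 0.0004, "tz": 0.018, "rx": 0, "ry": 0, "rz": 0, "jaw": 0},
    {"tx": 0, "ty": 0.0004, "tz": 0.018, "rx": 0, "ry": 0, "rz": 0, "jaw": 0}
  ],
  "grip_force": 30
}}

```text
time: 30.15
position: [0.5744, 0.0131, 0.0757]
tool_rot: [-2.057, -2.374, 0.001]
ft_force: [0.1, 0.5, -2.5]
grip_width: 0.481
```

```bash
python3 -c "
from h import *
rk()"
```

```text
rack xy [ 0.0005 -0.0239] z 0.0757 F [ 0.05  0.46 -2.46] w 41.8 tz [-6.e-04 -0.e+00 -1.e+00] t 30.15
```

Request:
{"api": "carry_out", "payload": {
  "commands": [
    {"tx": 0, "ty": 0, "tz": 0.004, "rx": 0, "ry": 0, "rz": 0, "jaw": 0},
    {"tx": 0, "ty": 0, "tz": 0.008, "rx": 0, "ry": 0, "rz": 0, "jaw": 0},
    {"tx": 0, "ty": 0, "tz": 0.012, "rx": 0, "ry": 0, "rz": 0, "jaw": 0},
    {"tx": 0, "ty": 0, "tz": 0.016, "rx": 0, "ry": 0, "rz": 0, "jaw": 0},
    {"tx": 0, "ty": 0, "tz": 0.0195, "rx": 0, "ry": 0, "rz": 0, "jaw": 0},
    {"tx": 0.003, "ty": 0, "tz": 0.0195, "rx": 0, "ry": 0, "rz": 0, "jaw": 0},
    {"tx": 0.006, "ty": 0, "tz": 0.02, "rx": 0, "ry": 0, "rz": 0, "jaw": 0},
    {"tx": 0.008, "ty": 0, "tz": 0.02, "rx": 0, "ry": 0, "rz": 0, "jaw": 0},
    {"tx": 0.008, "ty": 0, "tz": 0.02, "rx": 0, "ry": 0, "rz": 0, "jaw": 0}
  ],
  "grip_force": 30
}}

```text
time: 31.28
position: [0.5736, 0.0208, 0.0562]
tool_rot: [2.057, 2.373, 0.0]
ft_force: [0.1, -1.6, -2.0]
grip_width: 0.483
```

```bash
python3 -c "
from h import *
rk()"
```

```text
rack xy [ 0.0008 -0.0162] z 0.0562 F [ 0.11 -1.6  -1.99] w 42.0 tz [ 5.e-04 -4.e-04 -1.e+00] t 31.275
```

Request:
{"api": "carry_out", "payload": {
  "commands": [
    {"tx": 0.002, "ty": 0, "tz": 0.0015, "rx": 0, "ry": 0, "rz": 0, "jaw": 0},
    {"tx": 0.004, "ty": 0, "tz": 0.0015, "rx": 0, "ry": 0, "rz": 0, "jaw": 0},
    {"tx": 0.004, "ty": 0, "tz": 0.0015, "rx": 0, "ry": 0, "rz": 0, "jaw": 0}
  ],
  "grip_force": 30
}}

```text
time: 31.65
position: [0.5741, 0.0211, 0.0554]
tool_rot: [2.058, 2.368, -0.003]
ft_force: [1.3, -7.9, 0.8]
grip_width: 0.482
```

Request:
{"api": "carry_out", "payload": {
  "commands": [
    {"tx": 0, "ty": 0, "tz": 0, "rx": 0, "ry": 0, "rz": 0, "jaw": 0.9},
    {"tx": 0, "ty": 0, "tz": 0, "rx": 0, "ry": 0, "rz": 0, "jaw": 0.9},
    {"tx": 0, "ty": 0, "tz": 0, "rx": 0, "ry": 0, "rz": 0, "jaw": 0.9},
    {"tx": 0, "ty": 0, "tz": -0.06, "rx": 0, "ry": 0, "rz": 0, "jaw": 0.9},
    {"tx": 0, "ty": 0, "tz": -0.12, "rx": 0, "ry": 0, "rz": 0, "jaw": 1},
    {"tx": 0, "ty": 0, "tz": -0.12, "rx": 0, "ry": 0, "rz": 0, "jaw": 1},
    {"tx": 0, "ty": 0, "tz": -0.12, "rx": 0, "ry": 0, "rz": 0, "jaw": 1}
  ]
}}

```text
time: 32.52
position: [0.5726, 0.0255, 0.1743]
tool_rot: [-2.057, -2.374, -0.0]
ft_force: [-0.9, -0.6, -0.1]
grip_width: 0.988
```

```bash
python3 -c "
from h import *
rk();shot('w17')"
```

```text
rack xy [ 0.0005 -0.0114] z 0.1743 F [-0.95 -0.61 -0.12] w 86.0 tz [-2.e-04  2.e-04 -1.e+00] t 32.525
pos [0.5726 0.0255 0.1743] toolx [-0.1427  0.9898  0.0002] z [-0.0002  0.0002 -1.    ] t 32.525 F [-0.9454 -0.6085 -0.1189] w 0.9883121364046009
```

View pics/w17.png

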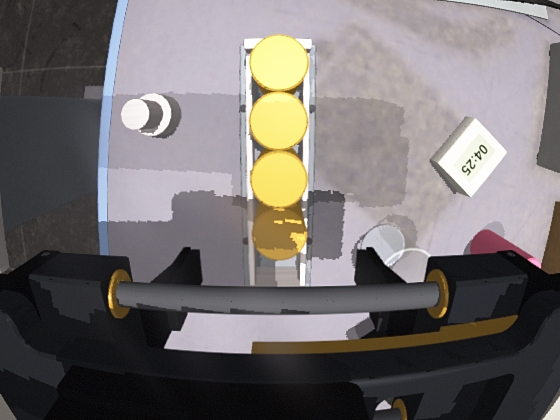

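```bash
python3 -c "
from h import *
W,_,im=pickle.load(open('w17.pkl','rb'))
p=plane(W,(135,114),'wrist',.074);print(p)
for q in ((277.5,234),(278.5,180),(278.5,121),(278.5,62)):
    P=plane(W,q,'wrist',.106)[:2]-O; c,s=np.cos(YAW),np.sin(YAW);print(c*P[0]+s*P[1],-s*P[0]+c*P[1])
goto((.4395,.0985,.13,YAW))"
```

```text
[0.44026657 0.0959129  0.074     ]
0.00040697395875502603 -0.017303959671893715
0.0010843670561161032 0.023797462892924705
0.0010170801557568276 0.066026162804973
0.0009596186428146875 0.10829989646815737
T [ 0.0913 -0.1205  0.0435] r [-0.0023 -0.0003  0.0003]
```

Request:
{"api": "carry_out", "payload": {
  "commands": [
    {"tx": 0.03, "ty": -0.04, "tz": 0.0, "rx": 0, "ry": 0, "rz": 0, "jaw": 1},
    {"tx": 0.06, "ty": -0.08, "tz": 0.01, "rx": 0, "ry": 0, "rz": 0, "jaw": 1},
    {"tx": 0.09, "ty": -0.1205, "tz": 0.03, "rx": 0, "ry": 0, "rz": 0, "jaw": 1},
    {"tx": 0.09, "ty": -0.1205, "tz": 0.03, "rx": 0, "ry": 0, "rz": 0, "jaw": 1},
    {"tx": 0.09, "ty": -0.1205, "tz": 0.03, "rx": 0, "ry": 0, "rz": 0, "jaw": 1},
    {"tx": 0.09, "ty": -0.1205, "tz": 0.03, "rx": 0, "ry": 0, "rz": 0, "jaw": 1}
  ]
}}

```text
time: 33.33
position: [0.4419, 0.0964, 0.1446]
tool_rot: [2.059, 2.372, 0.001]
ft_force: [0.1, 0.5, 0.2]
grip_width: 1.002
```

```bash
python3 -c "
from h import *
rk();W,_,im=shot('w18');print(proj(W,(.4395,.097,.074),'wrist'))
goto((.4395,.097,.042,YAW))"
```

```text
rack xy [-0.1188  0.0774] z 0.1446 F [0.12 0.52 0.18] w 87.1 tz [ 3.e-04  2.e-04 -1.e+00] t 33.325
pos [0.4419 0.0964 0.1446] toolx [-0.1407  0.9901  0.0001] z [ 0.0003  0.0002 -1.    ] t 33.325 F [0.1156 0.5199 0.1846] w 1.0015315476549833
(np.float64(274.47360332259257), np.float64(224.42467884725866))
T [ 0.0009 -0.0023  0.1027] r [ 0.0004 -0.0002 -0.0016]
```

View pics/w18.png

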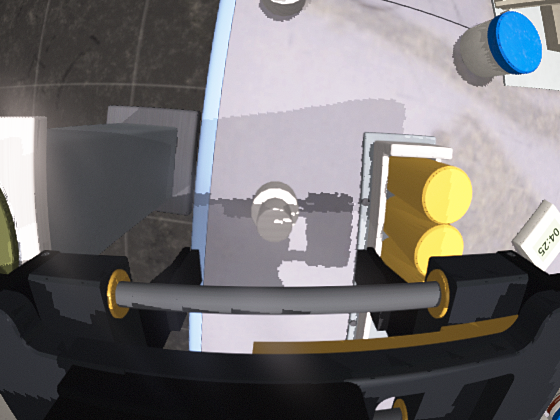

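Request:
{"api": "carry_out", "payload": {
  "commands": [
    {"tx": 0.0045, "ty": -0.0012, "tz": 0.03, "rx": 0, "ry": 0, "rz": -0.0015, "jaw": 1},
    {"tx": 0.0045, "ty": -0.0012, "tz": 0.07, "rx": 0, "ry": 0, "rz": -0.0015, "jaw": 1},
    {"tx": 0.0045, "ty": -0.0012, "tz": 0.1, "rx": 0, "ry": 0, "rz": -0.0015, "jaw": 1},
    {"tx": 0.0045, "ty": -0.0012, "tz": 0.1025, "rx": 0, "ry": 0, "rz": -0.0015, "jaw": 1},
    {"tx": 0.0045, "ty": -0.0012, "tz": 0.1025, "rx": 0, "ry": 0, "rz": -0.0015, "jaw": 1},
    {"tx": 0.0045, "ty": -0.0012, "tz": 0.1025, "rx": 0, "ry": 0, "rz": -0.0015, "jaw": 0},
    {"tx": 0.0045, "ty": -0.0012, "tz": 0.1025, "rx": 0, "ry": 0, "rz": -0.0015, "jaw": 0},
    {"tx": 0.0045, "ty": -0.0012, "tz": 0.1025, "rx": 0, "ry": 0, "rz": -0.0015, "jaw": 0},
    {"tx": 0.0045, "ty": -0.0012, "tz": 0.1025, "rx": 0, "ry": 0, "rz": -0.0015, "jaw": 0},
    {"tx": 0.0045, "ty": -0.0012, "tz": 0.1025, "rx": 0, "ry": 0, "rz": -0.0015, "jaw": 0},
    {"tx": 0.0045, "ty": -0.0012, "tz": 0.1025, "rx": 0, "ry": 0, "rz": -0.0015, "jaw": 0},
    {"tx": 0.0045, "ty": -0.0012, "tz": 0.1025, "rx": 0, "ry": 0, "rz": -0.0015, "jaw": 0}
  ],
  "grip_force": 35
}}

```text
time: 34.88
position: [0.4389, 0.1012, 0.042]
tool_rot: [-2.056, -2.375, 0.0]
ft_force: [0.5, -1.1, 0.1]
grip_width: 0.31
```

```bash
python3 -c "
from h import *
rk(); togo(0.0005,-.066,.12)"
```

```text
rack xy [-0.1211  0.0826] z 0.042 F [ 0.45 -1.05  0.12] w 27.0 tz [-2.e-04 -1.e-04 -1.e+00] t 34.875
T [-0.1487  0.1214 -0.078 ] r [-0.0002  0.0001  0.0013]
```

Request:
{"api": "carry_out", "payload": {
  "commands": [
    {"tx": 0, "ty": 0, "tz": -0.03, "rx": 0, "ry": 0, "rz": 0, "jaw": 0},
    {"tx": 0, "ty": 0, "tz": -0.07, "rx": 0, "ry": 0, "rz": 0, "jaw": 0},
    {"tx": -0.045, "ty": 0, "tz": -0.075, "rx": 0, "ry": 0, "rz": 0, "jaw": 0},
    {"tx": -0.09, "ty": 0.01, "tz": -0.075, "rx": 0, "ry": 0, "rz": 0, "jaw": 0},
    {"tx": -0.125, "ty": 0.04, "tz": -0.075, "rx": 0, "ry": 0, "rz": 0, "jaw": 0},
    {"tx": -0.148, "ty": 0.075, "tz": -0.075, "rx": 0, "ry": 0, "rz": 0, "jaw": 0},
    {"tx": -0.148, "ty": 0.105, "tz": -0.075, "rx": 0, "ry": 0, "rz": 0, "jaw": 0},
    {"tx": -0.148, "ty": 0.121, "tz": -0.07, "rx": 0, "ry": 0, "rz": 0.001, "jaw": 0},
    {"tx": -0.148, "ty": 0.121, "tz": -0.06, "rx": 0, "ry": 0, "rz": 0.001, "jaw": 0},
    {"tx": -0.148, "ty": 0.121, "tz": -0.05, "rx": 0, "ry": 0, "rz": 0.001, "jaw": 0},
    {"tx": -0.148, "ty": 0.121, "tz": -0.045, "rx": 0, "ry": 0, "rz": 0.001, "jaw": 0},
    {"tx": -0.148, "ty": 0.121, "tz": -0.045, "rx": 0, "ry": 0, "rz": 0.001, "jaw": 0}
  ],
  "grip_force": 35
}}

```text
time: 36.38
position: [0.5791, -0.028, 0.0866]
tool_rot: [-2.057, -2.374, 0.001]
ft_force: [0.6, 0.1, -0.6]
grip_width: 0.313
```

```bash
python3 -c "
from h import *
rk(); shot('w19'); togo(0.0006,-.065,.052)
shot('s8','scene'); S=cv2.imread('pics/s8.png');cv2.imwrite('pics/c20.png',cv2.resize(S[150:300,220:360],None,fx=4,fy=4))"
```

```text
rack xy [-0.0007 -0.0652] z 0.0866 F [ 0.64  0.07 -0.63] w 27.3 tz [-1.1e-03 -1.0e-04 -1.0e+00] t 36.375
pos [ 0.5791 -0.028   0.0866] toolx [-0.1425  0.9898  0.    ] z [-0.0011 -0.0001 -1.    ] t 36.375 F [ 0.6378  0.0718 -0.6277] w 0.3133546422952689
T [0.0002 0.0008 0.0351] r [-0.0001  0.0001  0.0003]
pos [ 0.5796 -0.0279  0.0871] toolx [-0.1425  0.9898 -0.0001] z [-0.     -0.0001 -1.    ] t 36.425 F [ 0.4253  0.0169 -2.0714] w 0.3108699929574837
```

View pics/w19.png

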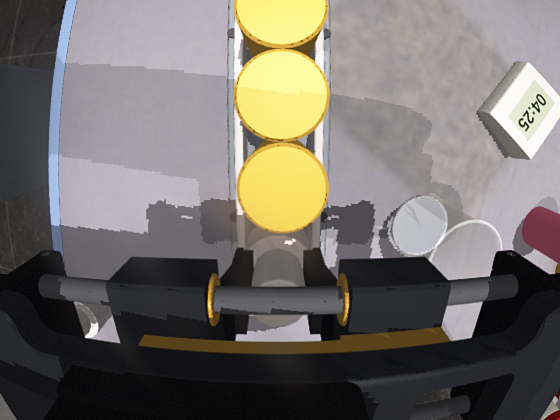

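View pics/c20.png

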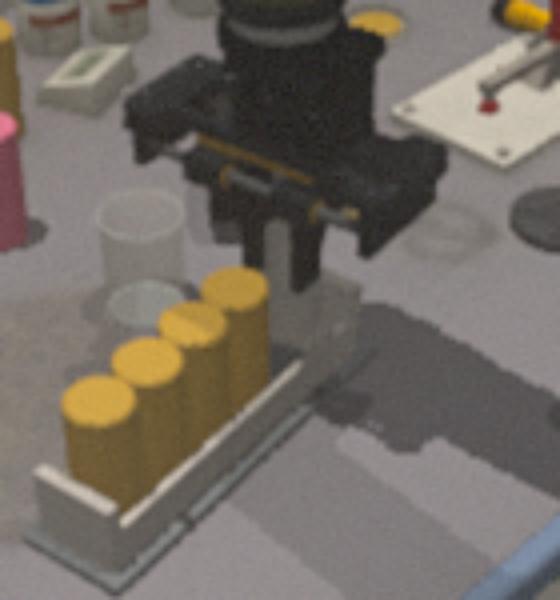

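Request:
{"api": "carry_out", "payload": {
  "commands": [
    {"tx": 0, "ty": 0.0006, "tz": 0.0, "rx": 0, "ry": 0, "rz": 0, "jaw": 0},
    {"tx": 0, "ty": 0.0006, "tz": 0.004, "rx": 0, "ry": 0, "rz": 0, "jaw": 0},
    {"tx": 0, "ty": 0.0006, "tz": 0.007, "rx": 0, "ry": 0, "rz": 0, "jaw": 0},
    {"tx": 0, "ty": 0.0006, "tz": 0.01, "rx": 0, "ry": 0, "rz": 0, "jaw": 0},
    {"tx": 0, "ty": 0.0006, "tz": 0.013, "rx": 0, "ry": 0, "rz": 0, "jaw": 0},
    {"tx": 0, "ty": 0.0006, "tz": 0.016, "rx": 0, "ry": 0, "rz": 0, "jaw": 0},
    {"tx": 0, "ty": 0.0006, "tz": 0.019, "rx": 0, "ry": 0, "rz": 0, "jaw": 0},
    {"tx": 0, "ty": 0.0006, "tz": 0.019, "rx": 0, "ry": 0, "rz": 0, "jaw": 0}
  ],
  "grip_force": 35
}}

```text
time: 37.48
position: [0.5804, -0.0278, 0.0677]
tool_rot: [-2.057, -2.374, 0.001]
ft_force: [0.2, 0.1, -2.8]
grip_width: 0.312
```

```bash
python3 -c "
from h import *
rk()"
```

```text
rack xy [ 0.0006 -0.0653] z 0.0677 F [ 0.2   0.09 -2.79] w 27.2 tz [-5.e-04 -1.e-04 -1.e+00] t 37.475
```

Bottom at ~26 mm, inside the channel. Continue down and push towards the stop.

Request:
{"api": "carry_out", "payload": {
  "commands": [
    {"tx": 0, "ty": 0, "tz": 0.004, "rx": 0, "ry": 0, "rz": 0, "jaw": 0},
    {"tx": 0, "ty": 0, "tz": 0.008, "rx": 0, "ry": 0, "rz": 0, "jaw": 0},
    {"tx": 0, "ty": 0, "tz": 0.012, "rx": 0, "ry": 0, "rz": 0, "jaw": 0},
    {"tx": 0, "ty": 0, "tz": 0.0165, "rx": 0, "ry": 0, "rz": 0, "jaw": 0},
    {"tx": 0.003, "ty": 0, "tz": 0.0165, "rx": 0, "ry": 0, "rz": 0, "jaw": 0},
    {"tx": 0.006, "ty": 0, "tz": 0.017, "rx": 0, "ry": 0, "rz": 0, "jaw": 0},
    {"tx": 0.008, "ty": 0, "tz": 0.018, "rx": 0, "ry": 0, "rz": 0, "jaw": 0},
    {"tx": 0.009, "ty": 0, "tz": 0.018, "rx": 0, "ry": 0, "rz": 0, "jaw": 0},
    {"tx": 0.009, "ty": 0, "tz": 0.018, "rx": 0, "ry": 0, "rz": 0, "jaw": 0}
  ],
  "grip_force": 35
}}

```text
time: 38.6
position: [0.5793, -0.0188, 0.0502]
tool_rot: [2.057, 2.374, 0.0]
ft_force: [0.6, -0.2, -0.6]
grip_width: 0.315
```

```bash
python3 -c "
from h import *
rk()"
```

```text
rack xy [ 0.0009 -0.0562] z 0.0502 F [ 0.62 -0.23 -0.6 ] w 27.4 tz [ 2.e-04 -1.e-04 -1.e+00] t 38.6
```

Request:
{"api": "carry_out", "payload": {
  "commands": [
    {"tx": 0.002, "ty": 0, "tz": 0.0, "rx": 0, "ry": 0, "rz": 0, "jaw": 0},
    {"tx": 0.004, "ty": 0, "tz": 0, "rx": 0, "ry": 0, "rz": 0, "jaw": 0},
    {"tx": 0.004, "ty": 0, "tz": 0, "rx": 0, "ry": 0, "rz": 0, "jaw": 0}
  ],
  "grip_force": 35
}}

```text
time: 38.98
position: [0.5792, -0.0178, 0.0504]
tool_rot: [2.057, 2.371, -0.003]
ft_force: [0.2, -6.1, -1.0]
grip_width: 0.316
```

Request:
{"api": "carry_out", "payload": {
  "commands": [
    {"tx": 0.002, "ty": 0, "tz": 0.0005, "rx": 0, "ry": 0, "rz": 0, "jaw": 0},
    {"tx": 0.002, "ty": 0, "tz": 0.0005, "rx": 0, "ry": 0, "rz": 0, "jaw": 0},
    {"tx": -0.002, "ty": 0, "tz": 0, "rx": 0, "ry": 0, "rz": 0, "jaw": 0.6},
    {"tx": -0.003, "ty": 0, "tz": 0, "rx": 0, "ry": 0, "rz": 0, "jaw": 0.8},
    {"tx": -0.003, "ty": 0, "tz": 0, "rx": 0, "ry": 0, "rz": 0, "jaw": 0.8},
    {"tx": -0.003, "ty": 0, "tz": -0.05, "rx": 0, "ry": 0, "rz": 0, "jaw": 0.9},
    {"tx": -0.003, "ty": 0, "tz": -0.11, "rx": 0, "ry": 0, "rz": 0, "jaw": 1},
    {"tx": -0.003, "ty": 0, "tz": -0.16, "rx": 0, "ry": 0, "rz": 0, "jaw": 1},
    {"tx": -0.003, "ty": 0, "tz": -0.16, "rx": 0, "ry": 0, "rz": 0, "jaw": 1},
    {"tx": -0.003, "ty": 0, "tz": -0.16, "rx": 0, "ry": 0, "rz": 0, "jaw": 1}
  ]
}}

```text
time: 40.22
position: [0.5787, -0.0174, 0.2095]
tool_rot: [-2.056, -2.375, 0.001]
ft_force: [0.3, -0.2, -1.1]
grip_width: 0.992
```

```bash
python3 -c "
from h import *
rk(); W,_,_=shot('w20')
shot('s9','scene'); S=cv2.imread('pics/s9.png');cv2.imwrite('pics/c21.png',cv2.resize(S[150:300,220:360],None,fx=4,fy=4))"
```

```text
rack xy [ 0.0005 -0.0547] z 0.2095 F [ 0.3  -0.23 -1.12] w 86.3 tz [-8.e-04  2.e-04 -1.e+00] t 40.225
pos [ 0.5787 -0.0174  0.2095] toolx [-0.1432  0.9897  0.0003] z [-0.0008  0.0002 -1.    ] t 40.225 F [ 0.3023 -0.227  -1.1155] w 0.9923093530485366
pos [ 0.5783 -0.0175  0.2086] toolx [-0.1431  0.9897  0.0005] z [-0.0025  0.0001 -1.    ] t 40.275 F [ 0.1962 -0.7434  0.0974] w 0.9958056982980164
```

View pics/w20.png

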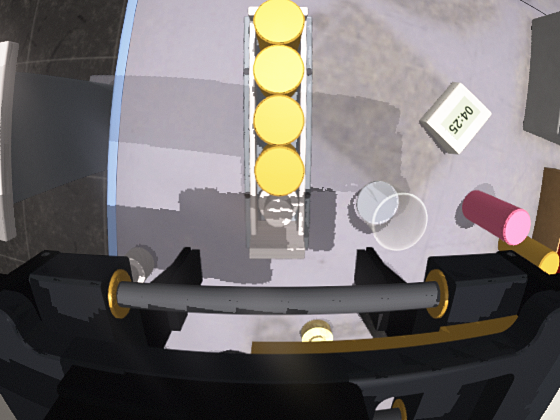

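View pics/c21.png

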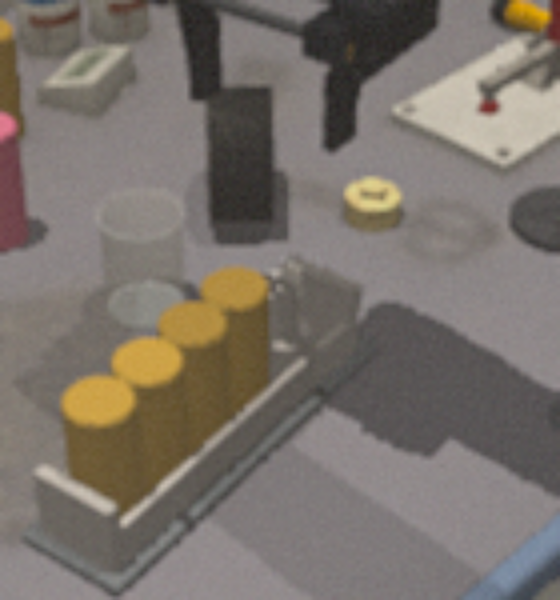

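Request:
{"api": "carry_out", "payload": {
  "commands": [
    {"tx": 0, "ty": 0, "tz": -0.03, "rx": 0, "ry": 0, "rz": 0.1, "jaw": 1},
    {"tx": -0.03, "ty": -0.012, "tz": -0.055, "rx": 0, "ry": 0, "rz": 0.27, "jaw": 1},
    {"tx": -0.06, "ty": -0.023, "tz": -0.055, "rx": 0, "ry": 0, "rz": 0.44, "jaw": 1},
    {"tx": -0.1, "ty": -0.04, "tz": -0.055, "rx": 0, "ry": 0, "rz": 0.61, "jaw": 1},
    {"tx": -0.14, "ty": -0.055, "tz": -0.055, "rx": 0, "ry": 0, "rz": 0.78, "jaw": 1},
    {"tx": -0.18, "ty": -0.07, "tz": -0.055, "rx": 0, "ry": 0, "rz": 0.95, "jaw": 1},
    {"tx": -0.22, "ty": -0.085, "tz": -0.055, "rx": 0, "ry": 0, "rz": 1.12, "jaw": 1},
    {"tx": -0.26, "ty": -0.1, "tz": -0.055, "rx": 0, "ry": 0, "rz": 1.29, "jaw": 1},
    {"tx": -0.287, "ty": -0.112, "tz": -0.055, "rx": 0, "ry": 0, "rz": 1.45, "jaw": 1},
    {"tx": -0.287, "ty": -0.112, "tz": -0.055, "rx": 0, "ry": 0, "rz": 1.48, "jaw": 1},
    {"tx": -0.287, "ty": -0.112, "tz": -0.055, "rx": 0, "ry": 0, "rz": 1.48, "jaw": 1},
    {"tx": -0.287, "ty": -0.112, "tz": -0.055, "rx": 0, "ry": 0, "rz": 1.48, "jaw": 1}
  ]
}}

```text
time: 41.82
position: [0.5099, -0.316, 0.2645]
tool_rot: [-3.118, -0.372, 0.001]
ft_force: [-0.2, 0.2, 0.5]
grip_width: 0.999
```

```bash
python3 -c "
from h import *
print(ctrl.get_state()['joint_positions']); W,_,_=shot('w21'); shot('s10','scene'); shot('d10','side')
S=cv2.imread('pics/s10.png');cv2.imwrite('pics/c22.png',cv2.resize(S[110:240,310:450],None,fx=4,fy=4))
S=cv2.imread('pics/d10.png');cv2.imwrite('pics/c23.png',cv2.resize(S[100:230,270:410],None,fx=4,fy=4))"
```

```text
[ 0.28795632  0.19751353  0.26115726  1.52772534 -0.05190198  1.42405649
 -0.78132643]
pos [ 0.5099 -0.316   0.2645] toolx [ 0.9719  0.2353 -0.0002] z [-0.0005  0.0011 -1.    ] t 41.825 F [-0.223   0.2015  0.4542] w 0.9993195958981554
pos [ 0.5099 -0.3163  0.2648] toolx [ 0.972  0.235 -0.   ] z [-0.0002  0.0007 -1.    ] t 41.875 F [ 0.9864 -0.8255 -0.2921] w 0.9999806047471531
pos [ 0.5098 -0.3166  0.2649] toolx [0.9721 0.2344 0.0001] z [-0.      0.0004 -1.    ] t 41.925 F [ 0.4932 -0.0377  0.1834] w 1.000111246751939
```

View pics/w21.png

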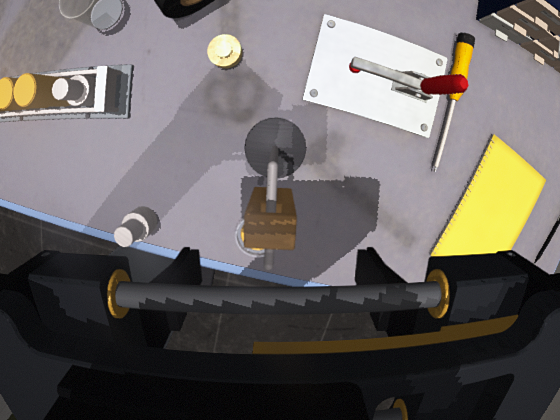

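View pics/c22.png

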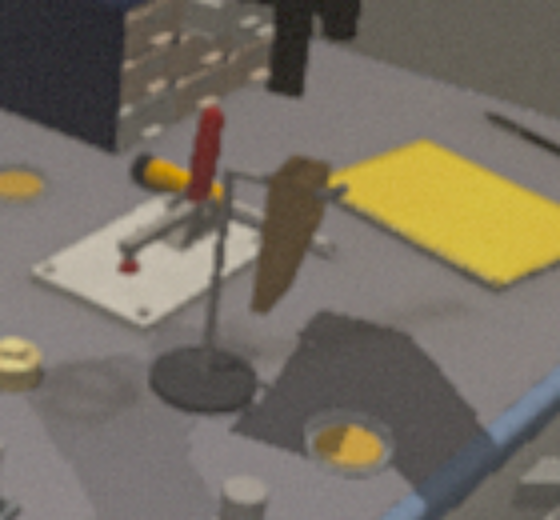

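View pics/c23.png

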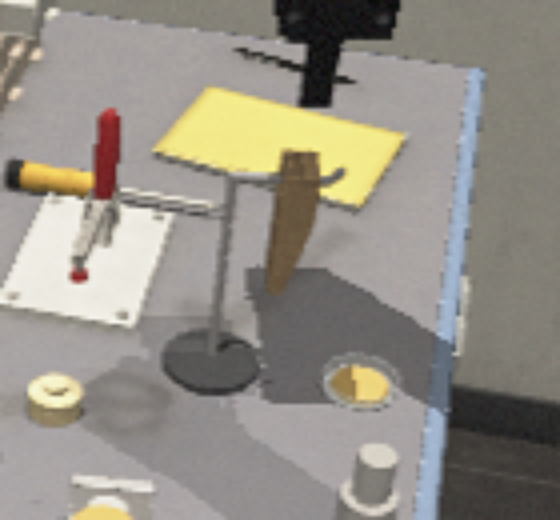

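```bash
python3 -c "
from h import *
S=cv2.imread('pics/w21.png');cv2.imwrite('pics/c24.png',cv2.resize(S[150:280,215:325],None,fx=6,fy=4.5,interpolation=2))"
```

```text
(no output)
```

View pics/c24.png

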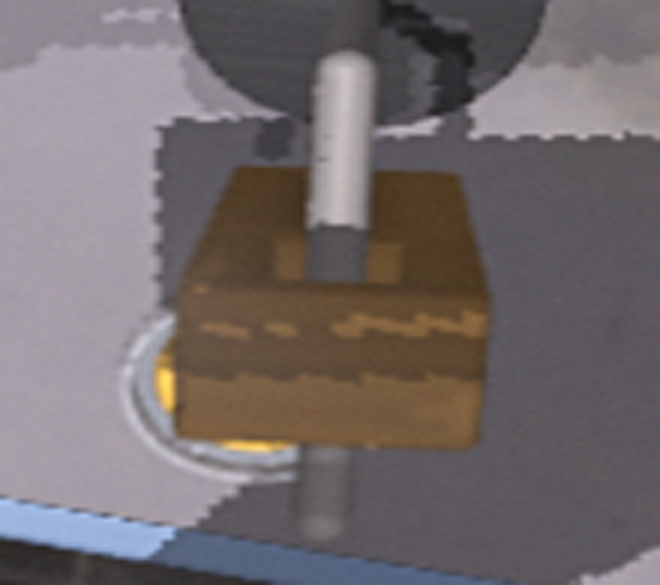

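```bash
python3 -c "
from h import *
W,st,im=pickle.load(open('w21.pkl','rb'))
g=lambda x,y:(215+x/6,150+y/4.5)
P=[plane(W,g(*p),'wrist',.194)[:2] for p in ((185,290),(488,293),(475,447),(178,437))]
P=np.array(P);print(P, 'sides',[np.linalg.norm(P[i]-P[(i+1)%4]) for i in range(4)],'c',P.mean(0))
e=(P[0]-P[1])+(P[3]-P[2]); print('wedge y dir angle',np.arctan2(e[1],e[0]), 'x angle',np.arctan2(e[1],e[0])-np.pi/2)
a=plane(W,g(345,65),'wrist',.184)[:2]; b=plane(W,g(322,525),'wrist',.190)[:2];print(a,b,np.arctan2(*(a-b)[::-1]),np.linalg.norm(a-b))
"
```

```text
[[ 0.51307559 -0.29075042]
 [ 0.5215     -0.32754001]
 [ 0.49440946 -0.33290781]
 [ 0.48708253 -0.29529403]] sides [np.float64(0.03774181288884786), np.float64(0.027617217496550096), np.float64(0.03832075325905259), np.float64(0.0263871845000236)] c [ 0.5040169  -0.31162307]
wedge y dir angle 1.7794179472804172 x angle 0.2086216204855207
[ 0.55288735 -0.30157143] [ 0.47338707 -0.31743995] 0.19701422183590073 0.08106851365538363
```

```bash
python3 -c "
from h import *
goto((.504,-.312,.23,.205-np.pi/2))"
```

```text
T [-0.0044 -0.0061  0.0351] r [-0.0002 -0.0002  0.031 ]
```

Request:
{"api": "carry_out", "payload": {
  "commands": [
    {"tx": -0.0044, "ty": -0.006, "tz": 0.015, "rx": 0, "ry": 0, "rz": 0.031, "jaw": 1},
    {"tx": -0.0044, "ty": -0.006, "tz": 0.03, "rx": 0, "ry": 0, "rz": 0.031, "jaw": 1},
    {"tx": -0.0044, "ty": -0.006, "tz": 0.03, "rx": 0, "ry": 0, "rz": 0.031, "jaw": 1},
    {"tx": -0.0044, "ty": -0.006, "tz": 0.03, "rx": 0, "ry": 0, "rz": 0.031, "jaw": 1}
  ]
}}

```text
time: 42.48
position: [0.5039, -0.3132, 0.2353]
tool_rot: [3.125, 0.319, 0.001]
ft_force: [-0.4, 0.4, 0.5]
grip_width: 1.001
```

```bash
python3 -c "
from h import *
W,_,_=shot('w22')
S=cv2.imread('pics/w22.png');cv2.imwrite('pics/c25.png',cv2.resize(S[140:290,205:345],None,fx=5,fy=4,interpolation=2))"
```

```text
pos [ 0.5039 -0.3132  0.2353] toolx [0.9794 0.2019 0.0003] z [ 0.0004 -0.0003 -1.    ] t 42.475 F [-0.4143  0.4208  0.4843] w 1.0012048933250097
```

View pics/c25.png

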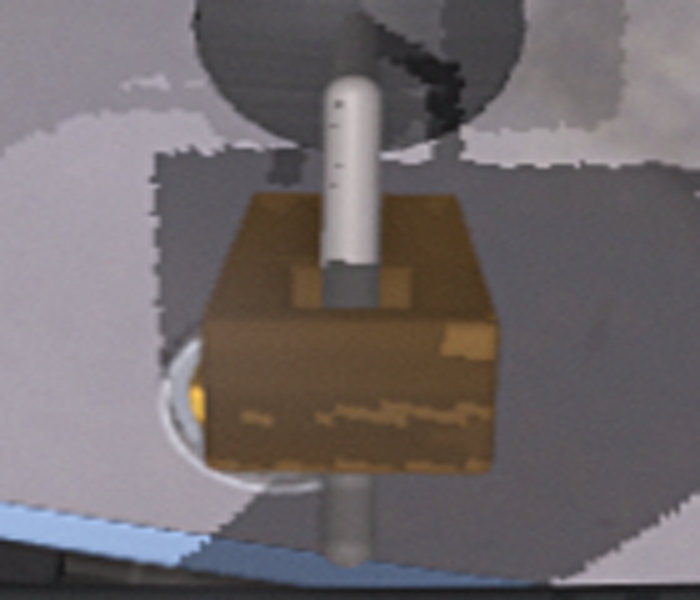

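```bash
python3 -c "
from h import *
W,st,im=pickle.load(open('w22.pkl','rb'))
g=lambda x,y:(205+x/5,140+y/4)
for z in (.194,.188):
    P=np.array([plane(W,g(*p),'wrist',z)[:2] for p in ((207,320),(497,320),(492,470),(208,467))]);print('sides',[round(np.linalg.norm(P[i]-P[(i+1)%4]),4) for i in range(4)],'c',P.mean(0))
    e=(P[0]-P[1])+(P[3]-P[2]); print('x angle',np.arctan2(e[1],e[0])-np.pi/2)
a=plane(W,g(352,85),'wrist',.184)[:2]; b=plane(W,g(347,555),'wrist',.190)[:2];print(a,b,np.arctan2(*(a-b)[::-1]),np.linalg.norm(a-b))
goto((*P.mean(0),.143,.2-np.pi/2))
"
```

```text
sides [np.float64(0.0381), np.float64(0.0269), np.float64(0.0388), np.float64(0.0263)] c [ 0.5040354  -0.31158468]
x angle 0.19716254790108523
sides [np.float64(0.0392), np.float64(0.0277), np.float64(0.04), np.float64(0.0271)] c [ 0.50181123 -0.31199188]
x angle 0.1971625479010859
[ 0.55367822 -0.30148836] [ 0.47256282 -0.3173988 ] 0.19368688236653048 0.08266105959710371
T [-0.0019 -0.0018  0.0926] r [ 0.0006 -0.0007  0.003 ]
```

Request:
{"api": "carry_out", "payload": {
  "commands": [
    {"tx": -0.001, "ty": -0.0015, "tz": 0.03, "rx": 0, "ry": 0, "rz": 0.006, "jaw": 1},
    {"tx": -0.001, "ty": -0.0015, "tz": 0.06, "rx": 0, "ry": 0, "rz": 0.006, "jaw": 1},
    {"tx": -0.001, "ty": -0.0015, "tz": 0.085, "rx": 0, "ry": 0, "rz": 0.006, "jaw": 1},
    {"tx": -0.001, "ty": -0.0015, "tz": 0.092, "rx": 0, "ry": 0, "rz": 0.006, "jaw": 1},
    {"tx": -0.001, "ty": -0.0015, "tz": 0.092, "rx": 0, "ry": 0, "rz": 0.006, "jaw": 1},
    {"tx": -0.001, "ty": -0.0015, "tz": 0.092, "rx": 0, "ry": 0, "rz": 0.006, "jaw": 1}
  ]
}}

```text
time: 43.28
position: [0.5032, -0.3123, 0.1446]
tool_rot: [3.125, 0.309, 0.003]
ft_force: [0.0, -0.8, 0.9]
grip_width: 1.002
```

```bash
python3 -c "
from h import *
shot('w23');shot('d11','side');S=cv2.imread('pics/d11.png');cv2.imwrite('pics/c26.png',cv2.resize(S[70:220,270:410],None,fx=4,fy=4))"
```

```text
pos [ 0.5032 -0.3123  0.1446] toolx [0.9807 0.1956 0.002 ] z [ 0.0023 -0.0011 -1.    ] t 43.275 F [ 0.0054 -0.8306  0.9413] w 1.00212660840825
pos [ 0.5031 -0.3123  0.1445] toolx [0.9807 0.1956 0.002 ] z [ 0.0022 -0.0011 -1.    ] t 43.325 F [ 0.0595  0.2692 -0.1991] w 1.0013929814240812
```

View pics/c26.png

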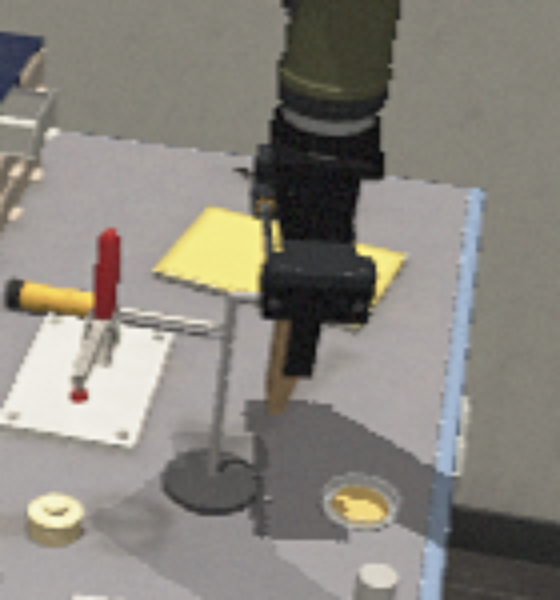

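View pics/w23.png

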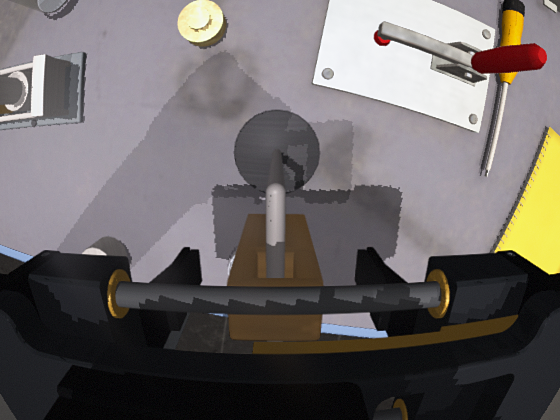

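Request:
{"api": "carry_out", "payload": {
  "commands": [
    {"tx": 0, "ty": 0, "tz": 0.001, "rx": 0, "ry": 0, "rz": 0, "jaw": 0},
    {"tx": 0, "ty": 0, "tz": 0.001, "rx": 0, "ry": 0, "rz": 0, "jaw": 0},
    {"tx": 0, "ty": 0, "tz": 0.001, "rx": 0, "ry": 0, "rz": 0, "jaw": 0},
    {"tx": 0, "ty": 0, "tz": 0.001, "rx": 0, "ry": 0, "rz": 0, "jaw": 0},
    {"tx": 0, "ty": 0, "tz": 0.001, "rx": 0, "ry": 0, "rz": 0, "jaw": 0},
    {"tx": 0, "ty": 0, "tz": 0.001, "rx": 0, "ry": 0, "rz": 0, "jaw": 0},
    {"tx": 0, "ty": 0, "tz": 0.001, "rx": 0, "ry": 0, "rz": 0, "jaw": 0},
    {"tx": 0, "ty": 0, "tz": 0.001, "rx": 0, "ry": 0, "rz": 0, "jaw": 0}
  ],
  "grip_force": 50
}}

```text
time: 44.38
position: [0.5022, -0.3118, 0.142]
tool_rot: [-3.126, -0.309, 0.0]
ft_force: [0.4, -0.0, 0.2]
grip_width: 0.459
```

Request:
{"api": "carry_out", "payload": {
  "commands": [
    {"tx": 0, "ty": 0, "tz": -0.004, "rx": 0, "ry": 0, "rz": 0, "jaw": 0},
    {"tx": 0, "ty": 0, "tz": -0.008, "rx": 0, "ry": 0, "rz": 0, "jaw": 0},
    {"tx": 0, "ty": 0, "tz": -0.0125, "rx": 0, "ry": 0, "rz": 0, "jaw": 0},
    {"tx": 0, "ty": 0, "tz": -0.0125, "rx": 0, "ry": 0, "rz": 0, "jaw": 0},
    {"tx": 0, "ty": 0, "tz": -0.0125, "rx": 0, "ry": 0, "rz": 0, "jaw": 0}
  ],
  "grip_force": 50
}}

```text
time: 45.0
position: [0.5022, -0.3118, 0.1546]
tool_rot: [-3.126, -0.309, 0.0]
ft_force: [-0.1, 0.1, -1.4]
grip_width: 0.459
```

```bash
python3 -c "
from h import *
shot('w24')"
```

```text
pos [ 0.5022 -0.3118  0.1546] toolx [ 0.9807  0.1956 -0.    ] z [-0.  0. -1.] t 45.0 F [-0.1208  0.1437 -1.4335] w 0.45908701268418467
```

View pics/w24.png

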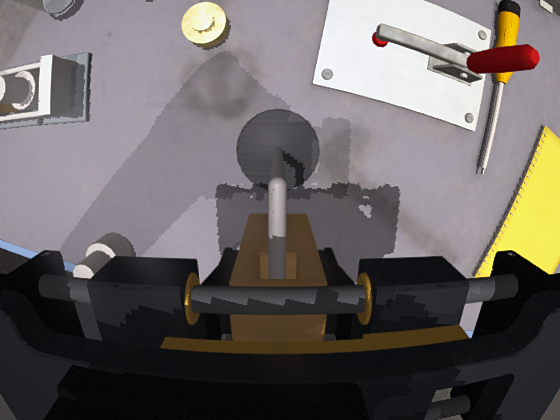

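Request:
{"api": "carry_out", "payload": {
  "commands": [
    {"tx": -0.008, "ty": 0, "tz": 0, "rx": 0, "ry": 0, "rz": 0, "jaw": 0},
    {"tx": -0.018, "ty": 0, "tz": 0, "rx": 0, "ry": 0, "rz": 0, "jaw": 0},
    {"tx": -0.028, "ty": 0, "tz": 0, "rx": 0, "ry": 0, "rz": 0, "jaw": 0},
    {"tx": -0.038, "ty": 0, "tz": 0, "rx": 0, "ry": 0, "rz": 0, "jaw": 0},
    {"tx": -0.048, "ty": 0, "tz": 0, "rx": 0, "ry": 0, "rz": 0, "jaw": 0},
    {"tx": -0.058, "ty": 0, "tz": 0, "rx": 0, "ry": 0, "rz": 0, "jaw": 0},
    {"tx": -0.065, "ty": 0, "tz": 0, "rx": 0, "ry": 0, "rz": 0, "jaw": 0},
    {"tx": -0.065, "ty": 0, "tz": 0, "rx": 0, "ry": 0, "rz": 0, "jaw": 0},
    {"tx": -0.065, "ty": 0, "tz": 0, "rx": 0, "ry": 0, "rz": 0, "jaw": 0}
  ],
  "grip_force": 50
}}

```text
time: 46.18
position: [0.4389, -0.3244, 0.1546]
tool_rot: [3.126, 0.309, 0.001]
ft_force: [0.0, 0.0, -0.8]
grip_width: 0.456
```

```bash
python3 -c "
from h import *
shot('w25')"
```

```text
pos [ 0.4389 -0.3244  0.1546] toolx [0.9806 0.196  0.0005] z [ 0.0005 -0.0001 -1.    ] t 46.175 F [ 0.0469  0.0459 -0.8343] w 0.45613047044595023
```

View pics/w25.png

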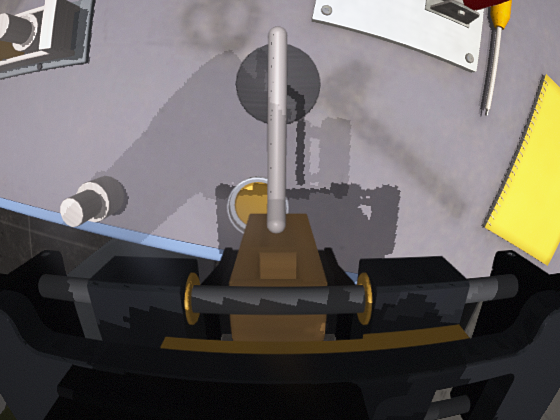

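```bash
python3 -c "
from h import *
X=RK(.0006,-.0985);print(X)
goto((.445,-.19,.19,.1968-np.pi/2),(X[0],X[1],.19,YAW),(X[0],X[1],.135,YAW))"
```

```text
[ 0.5851022  -0.06071348]
T [ 0.0323 -0.1305 -0.0354] r [ 0.0001 -0.0003  0.0006]
T [ 0.195  -0.2298 -0.0354] r [ 3.0000e-04 -2.0000e-04 -1.5161e+00]
T [ 0.195  -0.2298  0.0196] r [ 3.0000e-04 -2.0000e-04 -1.5161e+00]
```

Request:
{"api": "carry_out", "payload": {
  "commands": [
    {"tx": 0, "ty": -0.01, "tz": -0.015, "rx": 0, "ry": 0, "rz": 0, "jaw": 0},
    {"tx": 0, "ty": -0.04, "tz": -0.035, "rx": 0, "ry": 0, "rz": 0, "jaw": 0},
    {"tx": 0, "ty": -0.08, "tz": -0.035, "rx": 0, "ry": 0, "rz": 0, "jaw": 0},
    {"tx": 0.015, "ty": -0.12, "tz": -0.035, "rx": 0, "ry": 0, "rz": 0, "jaw": 0},
    {"tx": 0.032, "ty": -0.145, "tz": -0.035, "rx": 0, "ry": 0, "rz": -0.1, "jaw": 0},
    {"tx": 0.06, "ty": -0.16, "tz": -0.035, "rx": 0, "ry": 0, "rz": -0.27, "jaw": 0},
    {"tx": 0.09, "ty": -0.175, "tz": -0.035, "rx": 0, "ry": 0, "rz": -0.44, "jaw": 0},
    {"tx": 0.12, "ty": -0.19, "tz": -0.035, "rx": 0, "ry": 0, "rz": -0.61, "jaw": 0},
    {"tx": 0.15, "ty": -0.205, "tz": -0.035, "rx": 0, "ry": 0, "rz": -0.78, "jaw": 0},
    {"tx": 0.175, "ty": -0.22, "tz": -0.035, "rx": 0, "ry": 0, "rz": -0.95, "jaw": 0},
    {"tx": 0.19, "ty": -0.228, "tz": -0.035, "rx": 0, "ry": 0, "rz": -1.12, "jaw": 0},
    {"tx": 0.195, "ty": -0.23, "tz": -0.035, "rx": 0, "ry": 0, "rz": -1.29, "jaw": 0}
  ],
  "grip_force": 50
}}

```text
time: 47.72
position: [0.5863, -0.0589, 0.1895]
tool_rot: [-2.3, -2.14, -0.001]
ft_force: [-0.3, 0.2, -0.7]
grip_width: 0.46
```

```bash
python3 -c "
from h import *
X=RK(.0006,-.0985)
goto((X[0],X[1],.19,YAW))"
```

```text
T [-0.0019 -0.001  -0.0005] r [ 0.0003 -0.0003 -0.2151]
```

Request:
{"api": "carry_out", "payload": {
  "commands": [
    {"tx": 0, "ty": 0, "tz": 0, "rx": 0, "ry": 0, "rz": -0.15, "jaw": 0},
    {"tx": 0, "ty": 0, "tz": 0, "rx": 0, "ry": 0, "rz": -0.224, "jaw": 0},
    {"tx": 0, "ty": 0, "tz": 0.02, "rx": 0, "ry": 0, "rz": -0.224, "jaw": 0},
    {"tx": 0, "ty": 0, "tz": 0.04, "rx": 0, "ry": 0, "rz": -0.224, "jaw": 0},
    {"tx": 0, "ty": 0, "tz": 0.05, "rx": 0, "ry": 0, "rz": -0.224, "jaw": 0},
    {"tx": 0, "ty": 0, "tz": 0.05, "rx": 0, "ry": 0, "rz": -0.224, "jaw": 0},
    {"tx": 0, "ty": 0, "tz": 0.05, "rx": 0, "ry": 0, "rz": -0.224, "jaw": 0}
  ],
  "grip_force": 50
}}

```text
time: 48.6
position: [0.5855, -0.0608, 0.1405]
tool_rot: [2.059, 2.371, 0.001]
ft_force: [-0.1, 0.4, -0.5]
grip_width: 0.456
```

```bash
python3 -c "
from h import *
rk();X=RK(.0006,-.0985)
goto((X[0],X[1],.12,YAW));shot('w26');shot('s12','scene');shot('d12','side')
S=cv2.imread('pics/s12.png');cv2.imwrite('pics/c27.png',cv2.resize(S[130:280,230:370],None,fx=4,fy=4,interpolation=2))
S=cv2.imread('pics/d12.png');cv2.imwrite('pics/c28.png',cv2.resize(S[130:280,230:370],None,fx=4,fy=4,interpolation=2))"
```

```text
rack xy [ 0.001  -0.0986] z 0.1405 F [-0.08  0.39 -0.52] w 39.7 tz [ 1.5e-03 -1.0e-04 -1.0e+00] t 48.6
T [ 0.0001 -0.0004  0.0205] r [ 0.0015  0.0003 -0.0019]
pos [ 0.5855 -0.0608  0.1405] toolx [-0.1403  0.9901 -0.0003] z [ 0.0015 -0.0001 -1.    ] t 48.6 F [-0.0791  0.3872 -0.5213] w 0.45587795620178256
pos [ 0.5855 -0.0608  0.1406] toolx [-0.1401  0.9901 -0.0004] z [ 0.0018 -0.0002 -1.    ] t 48.65 F [-0.2985 -0.1676 -0.2238] w 0.45737727695055175
pos [ 0.5855 -0.0608  0.1406] toolx [-0.1399  0.9902 -0.0004] z [ 0.0018 -0.0002 -1.    ] t 48.7 F [-0.381   0.5641 -0.2107] w 0.4521908967028512
```

View pics/w26.png

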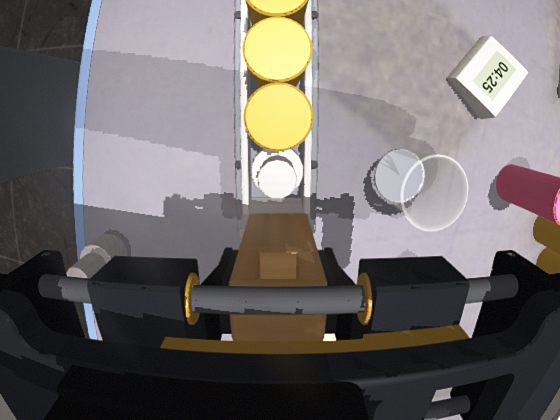

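View pics/c27.png

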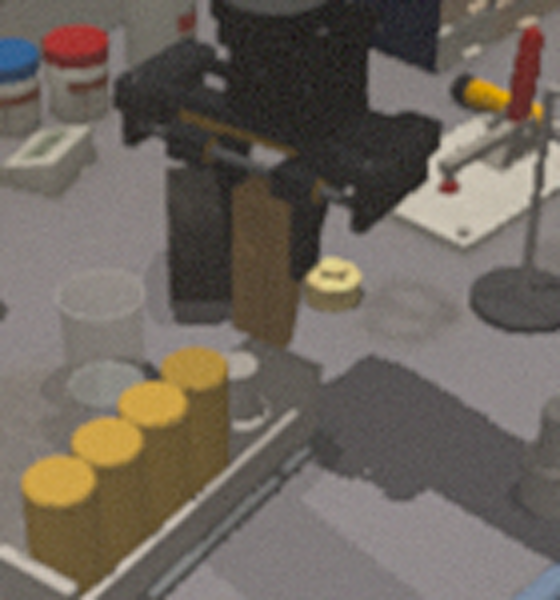

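View pics/c28.png

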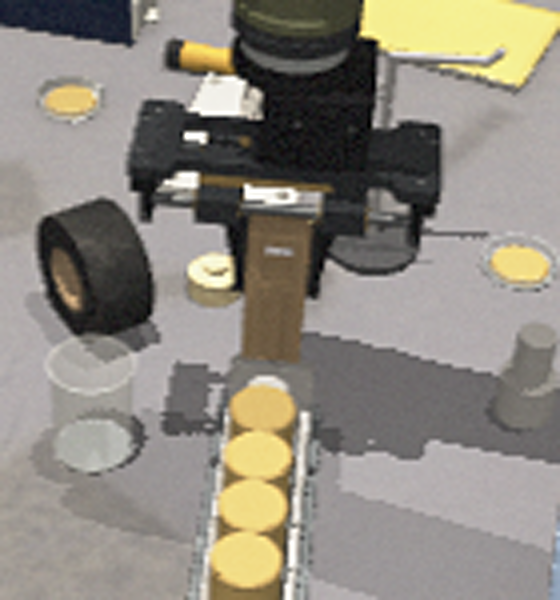

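```bash
python3 -c "
from h import *
W,st,im=pickle.load(open('w26.pkl','rb'))
g=cv2.cvtColor(im,cv2.COLOR_RGB2HSV)
print(im[206:222,276].tolist())
c,s=np.cos(YAW),np.sin(YAW)
for z in (.082,.0865,.09):
  for px in ((255,213),(278,213),(300,213)):
    P=plane(W,px,'wrist',z)[:2]-O;print(z,px,round(c*P[0]+s*P[1],4),round(-s*P[0]+c*P[1],4))
# end wall inner top edge and blank
cv2.imwrite('pics/c29.png',cv2.resize(im[140:290,200:360,::-1],None,fx=5,fy=4,interpolation=2))
"
```

```text
[[120, 113, 111], [117, 112, 111], [117, 111, 108], [116, 110, 108], [115, 111, 108], [121, 113, 112], [114, 106, 104], [105, 90, 75], [101, 78, 53], [101, 78, 55], [100, 79, 55], [101, 80, 57], [101, 78, 56], [100, 80, 57], [103, 81, 58], [104, 83, 60]]
0.082 (255, 213) -0.0148 -0.0853
0.082 (278, 213) 0.0015 -0.0853
0.082 (300, 213) 0.017 -0.0853
0.0865 (255, 213) -0.0145 -0.084
0.0865 (278, 213) 0.0015 -0.084
0.0865 (300, 213) 0.0167 -0.084
0.09 (255, 213) -0.0142 -0.083
0.09 (278, 213) 0.0015 -0.083
0.09 (300, 213) 0.0164 -0.083
```

View pics/c29.png

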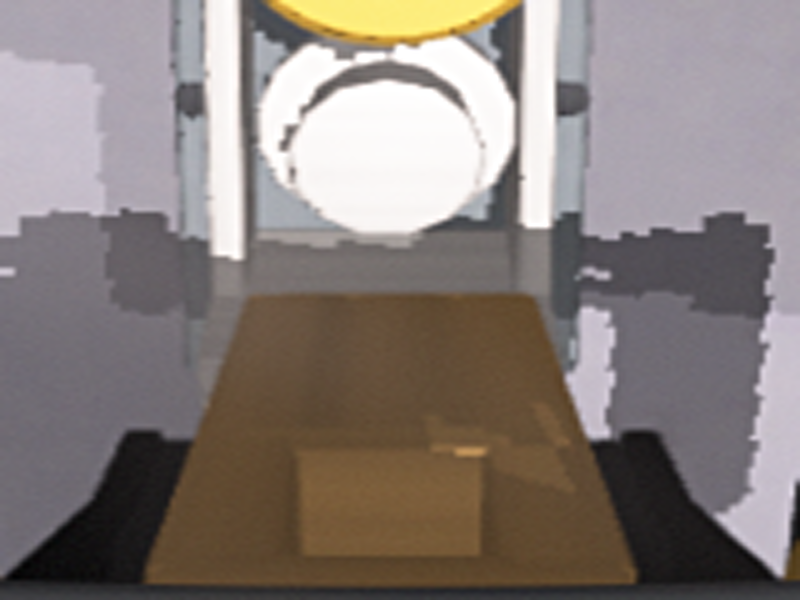

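Request:
{"api": "carry_out", "payload": {
  "commands": [
    {"tx": 0, "ty": -0.0004, "tz": 0.008, "rx": 0, "ry": 0, "rz": -0.002, "jaw": 0},
    {"tx": 0, "ty": -0.0004, "tz": 0.016, "rx": 0, "ry": 0, "rz": -0.002, "jaw": 0},
    {"tx": 0, "ty": -0.0004, "tz": 0.023, "rx": 0, "ry": 0, "rz": -0.002, "jaw": 0},
    {"tx": 0, "ty": -0.0004, "tz": 0.03, "rx": 0, "ry": 0, "rz": -0.002, "jaw": 0},
    {"tx": 0, "ty": -0.0004, "tz": 0.037, "rx": 0, "ry": 0, "rz": -0.002, "jaw": 0},
    {"tx": 0, "ty": -0.0004, "tz": 0.044, "rx": 0, "ry": 0, "rz": -0.002, "jaw": 0},
    {"tx": 0, "ty": -0.0004, "tz": 0.044, "rx": 0, "ry": 0, "rz": -0.002, "jaw": 0},
    {"tx": 0, "ty": -0.0004, "tz": 0.044, "rx": 0, "ry": 0, "rz": -0.002, "jaw": 0}
  ],
  "grip_force": 50
}}

```text
time: 49.75
position: [0.5846, -0.0609, 0.0958]
tool_rot: [2.058, 2.373, 0.0]
ft_force: [0.0, 0.1, -0.7]
grip_width: 0.458
```

```bash
python3 -c "
from h import *
rk()"
```

```text
rack xy [ 0.0001 -0.0986] z 0.0958 F [ 0.05  0.06 -0.71] w 39.9 tz [ 5.e-04 -1.e-04 -1.e+00] t 49.75
```

Request:
{"api": "carry_out", "payload": {
  "commands": [
    {"tx": 0.0005, "ty": 0.0003, "tz": 0.003, "rx": 0, "ry": 0, "rz": 0, "jaw": 0},
    {"tx": 0.001, "ty": 0.0003, "tz": 0.006, "rx": 0, "ry": 0, "rz": 0, "jaw": 0},
    {"tx": 0.001, "ty": 0.0003, "tz": 0.009, "rx": 0, "ry": 0, "rz": 0, "jaw": 0},
    {"tx": 0.001, "ty": 0.0003, "tz": 0.012, "rx": 0, "ry": 0, "rz": 0, "jaw": 0},
    {"tx": 0.001, "ty": 0.0003, "tz": 0.014, "rx": 0, "ry": 0, "rz": 0, "jaw": 0},
    {"tx": 0.001, "ty": 0.0003, "tz": 0.014, "rx": 0, "ry": 0, "rz": 0, "jaw": 0}
  ],
  "grip_force": 50
}}

```text
time: 50.5
position: [0.5844, -0.0599, 0.0813]
tool_rot: [-2.058, -2.373, 0.0]
ft_force: [-0.4, 0.1, -0.7]
grip_width: 0.452
```

```bash
python3 -c "
from h import *
rk()"
```

```text
rack xy [ 0.     -0.0976] z 0.0813 F [-0.43  0.13 -0.74] w 39.4 tz [-3.e-04 -0.e+00 -1.e+00] t 50.5
```

Request:
{"api": "carry_out", "payload": {
  "commands": [
    {"tx": 0.0005, "ty": 0.0005, "tz": 0.002, "rx": 0, "ry": 0, "rz": 0, "jaw": 0},
    {"tx": 0.0005, "ty": 0.0005, "tz": 0.004, "rx": 0, "ry": 0, "rz": 0, "jaw": 0},
    {"tx": 0.0005, "ty": 0.0005, "tz": 0.006, "rx": 0, "ry": 0, "rz": 0, "jaw": 0},
    {"tx": 0.0005, "ty": 0.0005, "tz": 0.007, "rx": 0, "ry": 0, "rz": 0, "jaw": 0},
    {"tx": 0.0005, "ty": 0.0005, "tz": 0.007, "rx": 0, "ry": 0, "rz": 0, "jaw": 0}
  ],
  "grip_force": 50
}}

```text
time: 51.12
position: [0.5854, -0.0591, 0.0754]
tool_rot: [2.058, 2.373, 0.001]
ft_force: [-1.8, 1.0, 4.5]
grip_width: 0.457
```

```bash
python3 -c "
from h import *
rk()"
```

```text
rack xy [ 0.0011 -0.0969] z 0.0754 F [-1.84  1.    4.52] w 39.8 tz [ 1.e-03  2.e-04 -1.e+00] t 51.125
```

Request:
{"api": "carry_out", "payload": {
  "commands": [
    {"tx": 0.0003, "ty": -0.0003, "tz": 0.0015, "rx": 0, "ry": 0, "rz": 0, "jaw": 0},
    {"tx": 0.0006, "ty": -0.0006, "tz": 0.003, "rx": 0, "ry": 0, "rz": 0, "jaw": 0},
    {"tx": 0.0006, "ty": -0.0006, "tz": 0.004, "rx": 0, "ry": 0, "rz": 0, "jaw": 0},
    {"tx": 0.0006, "ty": -0.0006, "tz": 0.004, "rx": 0, "ry": 0, "rz": 0, "jaw": 0}
  ],
  "grip_force": 50
}}

```text
time: 51.62
position: [0.5857, -0.0588, 0.0743]
tool_rot: [2.057, 2.371, 0.003]
ft_force: [-4.6, 0.5, 18.7]
grip_width: 0.457
```

```bash
python3 -c "
from h import *
rk()"
```

```text
rack xy [ 0.0015 -0.0967] z 0.0743 F [-4.57  0.48 18.69] w 39.8 tz [ 3.3e-03 -1.0e-04 -1.0e+00] t 51.625
```

```bash
python3 -c "
from h import *
W,st,im=pickle.load(open('w20.pkl','rb'));c,s=np.cos(YAW),np.sin(YAW)
P=plane(W,(377,203),'wrist',0)[:2]-O;print(c*P[0]+s*P[1],-s*P[0]+c*P[1])"
```

```text
0.12113753631085411 -0.07171244879977605
```

Request:
{"api": "carry_out", "payload": {
  "commands": [
    {"tx": 0, "ty": 0, "tz": 0, "rx": 0, "ry": 0, "rz": 0, "jaw": 0},
    {"tx": 0, "ty": 0, "tz": 0, "rx": 0, "ry": 0, "rz": 0, "jaw": 0.6},
    {"tx": 0, "ty": 0, "tz": -0.004, "rx": 0, "ry": 0, "rz": 0, "jaw": 0.7},
    {"tx": 0, "ty": 0, "tz": -0.004, "rx": 0, "ry": 0, "rz": 0, "jaw": 0.7},
    {"tx": 0, "ty": 0, "tz": -0.004, "rx": 0, "ry": 0, "rz": 0, "jaw": 0.7},
    {"tx": 0, "ty": 0, "tz": -0.02, "rx": 0, "ry": 0, "rz": 0, "jaw": 0.7},
    {"tx": 0, "ty": 0, "tz": -0.05, "rx": 0, "ry": 0, "rz": 0, "jaw": 0.7},
    {"tx": 0, "ty": 0, "tz": -0.09, "rx": 0, "ry": 0, "rz": 0, "jaw": 0.7},
    {"tx": 0, "ty": 0, "tz": -0.12, "rx": 0, "ry": 0, "rz": 0, "jaw": 0.7},
    {"tx": 0, "ty": 0, "tz": -0.12, "rx": 0, "ry": 0, "rz": 0, "jaw": 0.7},
    {"tx": 0, "ty": 0, "tz": -0.12, "rx": 0, "ry": 0, "rz": 0, "jaw": 0.7}
  ]
}}

```text
time: 53.0
position: [0.5839, -0.0588, 0.1904]
tool_rot: [-2.058, -2.373, 0.0]
ft_force: [0.3, 0.4, 0.0]
grip_width: 0.701
```

```bash
python3 -c "
from h import *
rk();shot('w27');shot('s13','scene');shot('d13','side')
S=cv2.imread('pics/s13.png');cv2.imwrite('pics/c30.png',cv2.resize(S[130:300,220:360],None,fx=4,fy=3.5,interpolation=2))
S=cv2.imread('pics/d13.png');cv2.imwrite('pics/c31.png',cv2.resize(S[150:310,230:370],None,fx=4,fy=3.5,interpolation=2))"
```

```text
rack xy [-0.0003 -0.0964] z 0.1904 F [0.27 0.37 0.05] w 61.0 tz [-4.e-04 -0.e+00 -1.e+00] t 53.0
pos [ 0.5839 -0.0588  0.1904] toolx [-0.1416  0.9899  0.    ] z [-0.0004 -0.     -1.    ] t 53.0 F [0.2716 0.3743 0.0473] w 0.7010969974511922
pos [ 0.5836 -0.0587  0.1897] toolx [-0.1416  0.9899  0.0003] z [-0.0016  0.     -1.    ] t 53.05 F [-0.2941  0.4922 -0.3192] w 0.7003126738716537
pos [ 0.5834 -0.0588  0.1893] toolx [-0.1415  0.9899  0.0004] z [-0.0022  0.0001 -1.    ] t 53.1 F [ 0.692   0.0846 -0.4227] w 0.7006945794218155
```

View pics/w27.png

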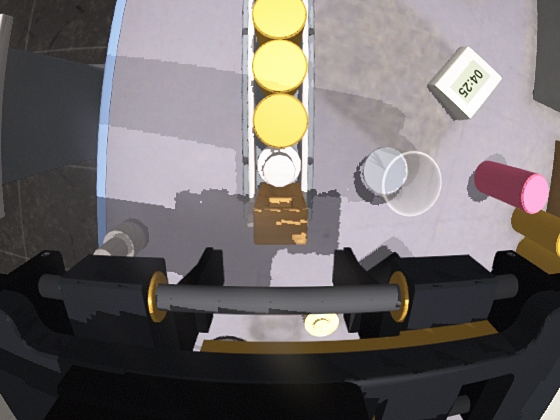

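View pics/c30.png

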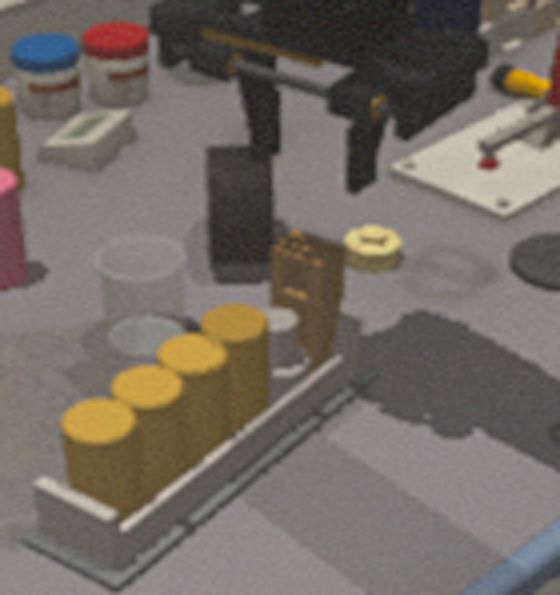

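View pics/c31.png

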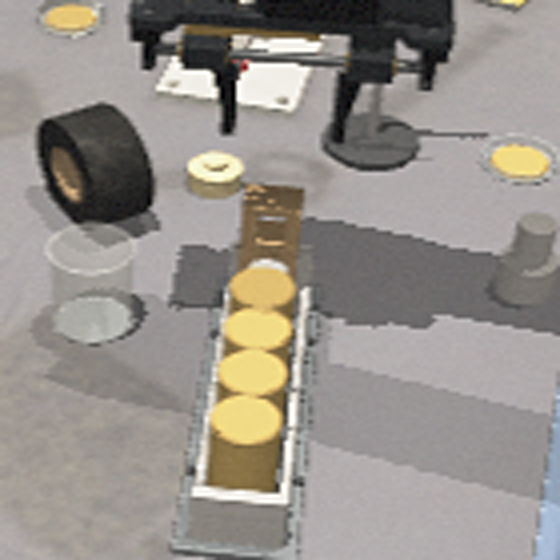

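```bash
python3 -c "
from h import *
W,st,im=pickle.load(open('w27.pkl','rb'))
cv2.imwrite('pics/c32.png',cv2.resize(im[140:260,225:335,::-1],None,fx=7,fy=5,interpolation=2))
"
```

```text
(no output)
```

View pics/c32.png

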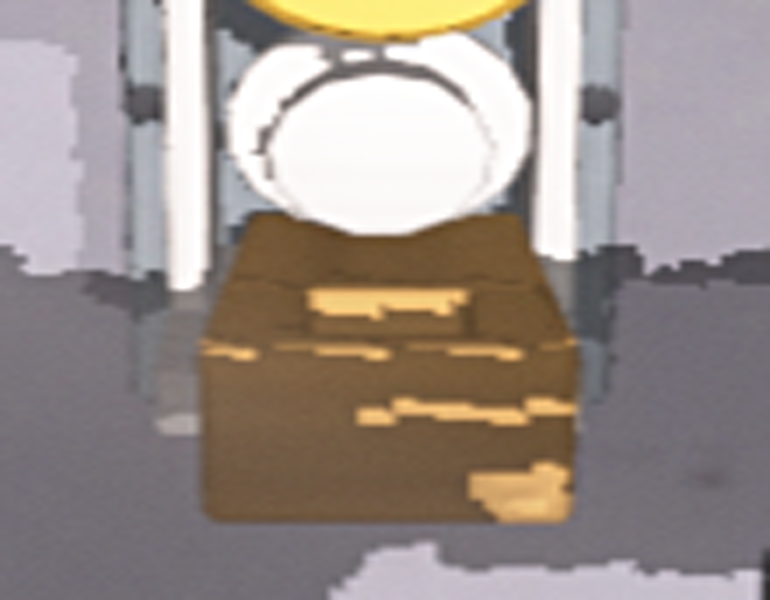

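```bash
python3 -c "
from h import *
W,st,im=pickle.load(open('w27.pkl','rb'));c,s=np.cos(YAW),np.sin(YAW)
g=lambda x,y:(225+x/7-.4,140+y/5-.4)
def r(p,z):
    P=plane(W,g(*p),'wrist',z)[:2]-O;return np.round([c*P[0]+s*P[1],-s*P[0]+c*P[1]],4)
for z in (.1225,.1265,.1305): print(z,[r(p,z) for p in ((202,345),(578,345),(575,522),(205,522))])
print('slug tops', [r(p,.106) for p in ((390,-95),)])
# slope-side: head at z .0944 (64 up)
"
```

```text
0.1225 [array([-0.018 , -0.0824]), array([ 0.0215, -0.0824]), array([ 0.0219, -0.1103]), array([-0.0183, -0.1103])]
0.1265 [array([-0.0176, -0.0813]), array([ 0.0211, -0.0813]), array([ 0.0216, -0.1087]), array([-0.0179, -0.1087])]
0.1305 [array([-0.0173, -0.0802]), array([ 0.0207, -0.0802]), array([ 0.0212, -0.1071]), array([-0.0176, -0.1071])]
slug tops [array([ 0.0018, -0.0186])]
```

Request:
{"api": "carry_out", "payload": {
  "commands": [
    {"tx": 0, "ty": 0, "tz": -0.03, "rx": 0, "ry": 0, "rz": 0, "jaw": 0.7},
    {"tx": 0, "ty": 0, "tz": -0.06, "rx": 0, "ry": 0, "rz": 0, "jaw": 0.7},
    {"tx": 0, "ty": 0, "tz": -0.06, "rx": 0, "ry": 0, "rz": 0, "jaw": 0.7},
    {"tx": 0, "ty": 0, "tz": -0.06, "rx": 0, "ry": 0, "rz": 0, "jaw": 0.7},
    {"tx": 0, "ty": 0, "tz": -0.06, "rx": 0, "ry": 0, "rz": 0, "jaw": 0.7},
    {"tx": 0, "ty": 0, "tz": -0.06, "rx": 0, "ry": 0, "rz": 0, "jaw": 0.7}
  ]
}}

```text
time: 53.9
position: [0.5838, -0.0587, 0.2495]
tool_rot: [-2.057, -2.373, 0.002]
ft_force: [-0.2, -0.2, -0.7]
grip_width: 0.699
```

```bash
python3 -c "
from h import *
_,_,b=shot('s14','scene');a=pickle.load(open('s13.pkl','rb'))[2]
d=cv2.absdiff(a,b).max(2)[205:300,230:325];print('diff>40 px in rack region',(d>40).sum())
cv2.imwrite('pics/c33.png',cv2.resize(b[170:300,220:360,::-1],None,fx=5,fy=4.5,interpolation=2))"
```

```text
pos [ 0.5838 -0.0587  0.2495] toolx [-0.1416  0.9899  0.0003] z [-0.0017  0.0001 -1.    ] t 53.9 F [-0.2157 -0.1598 -0.6883] w 0.6989729102219859
diff>40 px in rack region 30
```

View pics/c33.png

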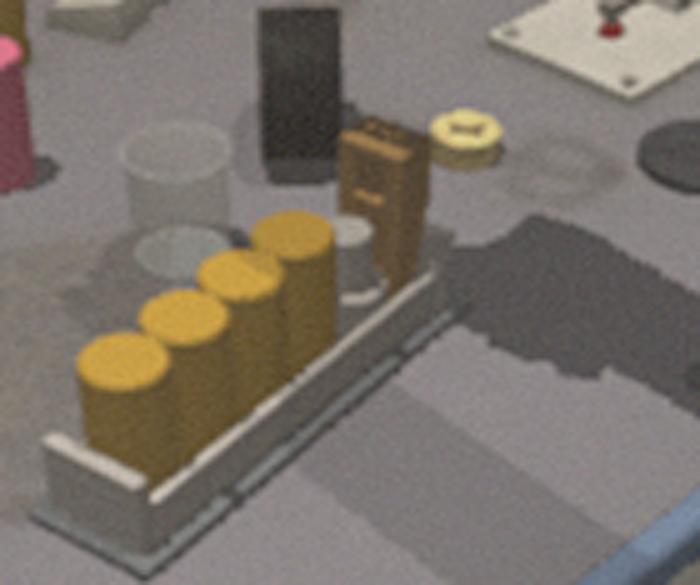

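The picture shows four slugs, one blank and the wedge standing upright and unmoved. I'm handing the job in.

```bash
python3 -c "
from bench import ctrl
print(ctrl.close_job())"
```

```text
the job is handed in; nothing more can be done
None
```

I stood the four front slugs in the channel, added one blank as the fifth piece, and pushed the row tight against the stop. I then freed the wedge from its hook and pressed it into the last gap with about 19 N. The job was handed in at about 54 s.

**What the last checks showed**
- Just after the release, in the wrist picture, the wedge stood upright. Its flat face was at about rack y -82 mm, within the allowed -84.5 to -79 mm.
- Its head centre came out at about 91–92 mm from the picture, against about 94 mm from the arm pose; both are within 84–102 mm.
- The scene picture taken after the arm had backed off shows the slugs and wedge upright. Only 30 pixels in the rack area changed by more than 40 grey levels from the picture taken 0.85 s earlier; I put those down to noise and moving shadow.
- The arm was well above everything, and the beaker was in place. I did not measure the jar or the dish again at the end, but I never touched them.

**What went wrong or was not checked**
- **Slug 4:** on the first try it caught while being lowered, probably on a wall top, and slid up in the grip with about 22 N on the wrist. I set it down on the worktop, gripped it again and placed it cleanly.
- **Knocked blank:** one blank was knocked against a slug during the run; I did not need it and left it.
- **Wedge hold:** I could not measure the force the wedge keeps on the rack after release. That rests on the pressing force and on the wedge not moving.

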